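# Dock the kernel samples and take their readings

### The job

Three or four sample canisters of dried kernels wait on the sorting table: stand each one centred on the dock pad of its own lid colour, turned so that its black window squarely faces that dock's reader post. When all are docked and released, take the probe and touch its tip down on the zero block's brass stud until the stud gives, then in the same way on the stud of each canister, in the order red, green, blue, white (a reading counts only while that canister is properly docked), and once more on the zero stud. Then hang the probe back in its holder, leave every canister docked (redock any that gets knocked aside), and do not disturb the other things on the table.

Things in the scene. Friction and masses are not known exactly. Their poses are not given: they have to be found in the camera images.
- can_red: Loose canister, red lid: cream cylinder 64 mm across, 70 mm high to the lid top, 0.18-0.35 kg. Origin: centre of underside, z up. Central round grey grip knob on the lid, 26 mm across, 34 mm high (top at 104 mm). +x points to the black window, 24 mm wide, standing out of the side wall to 37 mm from the axis; a black bar on the lid points to it. Brass stud on the -x side. None if absent.
- stud_red_top (a point): Top centre of the brass stud (12 mm across, ringed in black) on the red lid, 22 mm from the axis, on the side away from the window; 8 mm above the lid (78 mm above the underside). Sprung, 5 mm travel: begins to give at 1.2 N, fully down at 4.2 N, springs back; this point moves with it. Read once 1.2 mm down.
- dock_red: Fixed dock of the red canister. Origin: centre of its round grey pad with red rim (92 mm across, flat on the table, no step). +x points to its red reader post (22 x 36 mm, 60 mm high, black eye on its inner face), whose inner face stands 55 mm from the pad centre.
- can_green: Loose canister, green lid: cream cylinder 64 mm across, 70 mm high to the lid top, 0.18-0.35 kg. Origin: centre of underside, z up. Central round grey grip knob on the lid, 26 mm across, 34 mm high (top at 104 mm). +x points to the black window, 24 mm wide, standing out of the side wall to 37 mm from the axis; a black bar on the lid points to it. Brass stud on the -x side. None if absent.
- stud_green_top (a point): Top centre of the brass stud (12 mm across, ringed in black) on the green lid, 22 mm from the axis, on the side away from the window; 8 mm above the lid (78 mm above the underside). Sprung, 5 mm travel: begins to give at 1.2 N, fully down at 4.2 N, springs back; this point moves with it. Read once 1.2 mm down.
- dock_green: Fixed dock of the green canister. Origin: centre of its round grey pad with green rim (92 mm across, flat on the table, no step). +x points to its green reader post (22 x 36 mm, 60 mm high, black eye on its inner face), whose inner face stands 55 mm from the pad centre.
- can_blue: Loose canister, blue lid: cream cylinder 64 mm across, 70 mm high to the lid top, 0.18-0.35 kg. Origin: centre of underside, z up. Central round grey grip knob on the lid, 26 mm across, 34 mm high (top at 104 mm). +x points to the black window, 24 mm wide, standing out of the side wall to 37 mm from the axis; a black bar on the lid points to it. Brass stud on the -x side. None if absent.
- stud_blue_top (a point): Top centre of the brass stud (12 mm across, ringed in black) on the blue lid, 22 mm from the axis, on the side away from the window; 8 mm above the lid (78 mm above the underside). Sprung, 5 mm travel: begins to give at 1.2 N, fully down at 4.2 N, springs back; this point moves with it. Read once 1.2 mm down.
- dock_blue: Fixed dock of the blue canister. Origin: centre of its round grey pad with blue rim (92 mm across, flat on the table, no step). +x points to its blue reader post (22 x 36 mm, 60 mm high, black eye on its inner face), whose inner face stands 55 mm from the pad centre.
- can_white: Loose canister, white lid: cream cylinder 64 mm across, 70 mm high to the lid top, 0.18-0.35 kg. Origin: centre of underside, z up. Central round grey grip knob on the lid, 26 mm across, 34 mm high (top at 104 mm). +x points to the black window, 24 mm wide, standing out of the side wall to 37 mm from the axis; a black bar on the lid points to it. Brass stud on the -x side. None if absent.
- stud_white_top (a point): Top centre of the brass stud (12 mm across, ringed in black) on the white lid, 22 mm from the axis, on the side away from the window; 8 mm above the lid (78 mm above the underside). Sprung, 5 mm travel: begins to give at 1.2 N, fully down at 4.2 N, springs back; this point moves with it. Read once 1.2 mm down.
- dock_white: Fixed dock of the white canister. Origin: centre of its round grey pad with white rim (92 mm across, flat on the table, no step). +x points to its white reader post (22 x 36 mm, 60 mm high, black eye on its inner face), whose inner face stands 55 mm from the pad centre.
- zero_block: Fixed aluminium block 70 x 70 x 40 mm high; origin: centre of its underside.
- stud_zero_top (a point): Top centre of the brass stud (12 mm across) in the middle of the zero block, 8 mm above the block (48 mm above the table); same spring and travel as the studs on the lids, and this point moves with it.
- holder: Fixed grey tube, upright, 56 mm outside, 24 mm bore, 85 mm high; origin: centre of its underside. The probe hangs in it by its flange.
- probe: Loose probe, 0.12 kg, 135 mm long, tip down; origin: on its axis at the underside of its black flange (42 mm across, 6 mm thick); z up the axis. Above it an orange round handle, 22 mm across, up to 60 mm above the origin; below it a 10 mm steel rod tapering to a 5 mm tip 75 mm below the origin. Parked: flange on the holder rim, origin 85 mm above the table.
- probe_tip (a point): The tip of the probe, 75 mm below its origin.
- bowl: Bystander, not to be disturbed: white bowl, 100 mm across; origin: centre of its underside.
- jar: Bystander, not to be disturbed: amber jar, 52 mm across, 62 mm high; origin: centre of its underside.
- cup: Bystander, not to be disturbed: cream cup, 56 mm across, 58 mm high; origin: centre of its underside.
- spray: Bystander, not to be disturbed: white bottle with blue cap, 70 mm across, 170 mm high; origin: centre of its underside.
- lidbox: Bystander, not to be disturbed: cream open box, 140 x 120 x 60 mm; origin: centre of its underside.
- spoon: Bystander, not to be disturbed: spoon lying on the table; origin: on the tool.
- brush: Bystander, not to be disturbed: brush lying on the table; origin: on the tool.
Things that resemble listed ones, but are neither listed nor needed, are in the scene too. Leave any pink look-alike of the probe alone.

How it is judged:
By the outcome, as a careful person would: the job done as asked, in the order asked, and still so for the second after the job is handed in, with the robot touching nothing.
Of can_red, can_green, can_blue, can_white only 3 to 4 are there at a start; the rules pass over those that are not, and their reading is None.
At some moment in a run one of can_red, can_green, can_blue, can_white may be knocked a few centimetres aside while the robot is not near it.
It also fails if it takes over 210 s, if anything falls off the work surface, if the arm or the gripper's body presses on something with over 40 N, if the wrist force passes 120 N, or if a joint passes its speed limit or range.

### The arm

A 6-joint arm with a two-finger parallel gripper is mounted at the origin on the work surface. World frame = base frame: x ahead of the robot, y to its left, z up, the work surface at z = 0. Lengths are in m, angles in rad, forces in N, time in s.
With the tool pointing down it reaches from about 0.2 to 0.875 m from the base axis. Payload 3.4 kg.
Tool frame: the origin (TCP) lies midway between the tips of the shut fingers; the grasp point (between the pads) lies 19 mm behind it (manip.hold_point_z is the distance from the TCP to the grasp point, in m); z points along the fingers, y is the line along which they close (so a half turn about z gives the same grasp; the last joint's range is limited). The gripper opens to 94 mm and grips with 3 to 60 N. Pads are 16 mm wide; open, the fingers measure 119 mm over their backs; the gripper's body (75 mm by 177 mm) begins 78 mm behind the grasp point.
Start: joints at [-1.307, 0.276, 1.505, -0, 1.361, -0.121], TCP at [0.216, -0.533, 0.205] pointing down, gripper open.
Joint ranges: [-2.89, 2.89], [-0.75, 2.08], [0.22, 2.7], [-1.18, 4.32], [0.11, 2.71], [-2.7, 2.7]. Speed limits (rad/s): [2.57, 2.57, 3.14, 3.14, 3.14, 3.14].

### API

Orientations are given as a rotation vector (axis times angle).
In Python, from bench import manip, optics, order, nets gives the robot as it stands.
- The arm moves only by the shell command python3 -m inch 'ROWS' [OPENING] [FORCE]. ROWS is JSON, a list of rows, each an object with "dp": the shift along the tool's x, y, z in mm, a list of three; "rot": the turn, a rotation vector about the tool's x, y, z in rad, a list of three. A call has 1 to 8 rows; each row shifts and turns the commanded pose from where the row before left it, along the tool's axes as they then stand; what a row does not reach is not made up. A row lasts 1/8 s, in which the tool goes at most 62.5 mm and 10.7 degrees, less where a joint would pass 70% of its speed; a pose out of reach is approached as far as the arm can. A call with a gripper value outside its range is refused whole. OPENING is the opening, from -1 (shut) to 1 (fully open), set as the call begins (- or left out, the last holds). The fingers move at their own pace and stop on an object; FORCE is the grip in N (left out, the last holds). Time passes only in rows, so rows that do not move let the fingers close. It gives the time, the measured TCP pose, the force, the opening and the grip force at its end, in the units of the state.
- manip.get_obs(): the state, without advancing time (a new reading comes with each control period).
- optics.read_camera(name): name is "scene" or "side" or "wrist"; returns the picture (384x512x3 uint8, red, green, blue); there is no depth.
- optics.camera_info(name): a dict with "vertical_fov" (degrees; the focal length in pixels is half the picture's height over the tangent of half this angle, whatever the lens; pixels are square), "cx", "cy" (the principal point, pixels), "world_to_cam" (4x4, takes a point from world to camera coordinates); the wrist camera has in their place "tool_from_camera" (4x4, takes a point from camera to tool coordinates, whose origin is the TCP and whose axes are the flange's). Camera axes: x right, y down, z forward; pixel columns grow to the right and rows downward; lengths in m; the calibration is good to about 2 mm. A picture is of the moment at which its call begins: read the wrist's pose just before it. camera_info takes no time and is no camera call.
- order.hand_in(): hands the job in; it is judged then, once.
Trained networks look in the newest picture that a camera, given by its name, has taken for a name from the list of things; names that differ only in an ending like _2 or _b are one class to them, and where a whole thing is asked for, a point or a joint stands for the part that bears it (a point fixed in the world has none). Each returns a list of dicts, best first, with "p" (0 to 1); they miss things now and then, are a little off and sometimes report something else, mostly with a low value. They report only what shows in the picture. A call takes as long as a camera call. They do not tell look-alikes from the thing itself.
- nets.masks_of(label, camera): "region" (384x512 bool, what is visible of it) and "pixel" ([column, row] in pixels, amid what is visible of it).
The state is a dict: "clock": time; "joint_pos": joint angles; "qvel": joint speeds; "joint_torque": joint torques, N m; "position": TCP position; "tool_rot": TCP orientation; "contact_force": force on the tool from outside, world axes, zero at the start; "ft_torque": the same for the moment, N m; "finger_gap": finger opening in m; "grasp_force": force on a finger pad.
Only numpy, scipy, OpenCV 4.12 (cv2) and the standard library are available. Lean on these libraries where they do the work, as an engineer would, in place of code of your own. Each camera call takes 0.05 s, during which the arm holds its last target. There are 200 camera calls.

## Working session

There is one attempt and no reset: what is moved stays moved. The work goes in short steps, Python scripts to look and compute and a shell command to move; the robot and the scene stay as the last step left them, time stands still between calls to the robot, and variables do not carry over. Pictures are saved under pics/ and viewed, at most 14 in all, crops included, and the job is handed in when it is done.

```bash
ls; mkdir -p pics; python3 - <<'E'
from bench import manip, optics, order, nets
import cv2, numpy as np
print(manip.get_obs(), manip.hold_point_z)
for c in ["scene","side","wrist"]:
    print(c, optics.camera_info(c))
a=optics.read_camera("scene"); b=optics.read_camera("side")
cv2.imwrite("pics/a.png",cv2.resize(a[...,::-1],(800,600),interpolation=cv2.INTER_CUBIC))
cv2.imwrite("pics/b.png",cv2.resize(b[...,::-1],(800,600),interpolation=cv2.INTER_CUBIC))
E
```

```text
pics
{'clock': 0.0, 'joint_pos': array([-1.30699311e+00,  2.76551347e-01,  1.50610666e+00,  2.16768629e-05,
        1.36069037e+00, -1.21002901e-01]), 'qvel': array([-0.00019737,  0.00114114, -0.00126239,  0.00065181,  0.0005373 ,
        0.00263127]), 'joint_torque': array([-1.23413571e-03, -4.04589772e+01, -2.37229711e+01,  7.01058679e-02,
        3.45286843e-02, -1.43988150e-04]), 'position': array([ 0.2156973 , -0.53240601,  0.20464018]), 'tool_rot': array([-3.08190355e+00, -6.00387412e-01,  1.63444686e-04]), 'contact_force': array([ 0.53075339, -0.56551799,  0.17479516]), 'ft_torque': array([ 0.01164206,  0.03120803, -0.01036065]), 'grasp_force': 0.0, 'finger_gap': 0.09405527084777221} 0.0188
scene {'vertical_fov': 46.93168493519647, 'cx': 256.64862842233714, 'cy': 189.22246958401556, 'world_to_cam': array([[ 0.00241605,  0.99992781,  0.01177039, -0.01011942],
       [ 0.85908154,  0.00394906, -0.51182352, -0.4498826 ],
       [-0.51183305,  0.01134831, -0.85900998,  1.67506135],
       [ 0.        ,  0.        ,  0.        ,  1.        ]])}
side {'vertical_fov': 48.69025558908063, 'cx': 256.8263660891788, 'cy': 196.17365769325292, 'world_to_cam': array([[ 0.74602471, -0.66556234, -0.0217692 , -0.44902147],
       [-0.36844249, -0.38531263, -0.84604037,  0.2691885 ],
       [ 0.55470467,  0.63918772, -0.53267418,  1.38496208],
       [ 0.        ,  0.        ,  0.        ,  1.        ]])}
wrist {'vertical_fov': 71.24762787552388, 'cx': 253.57396139576935, 'cy': 194.19209433054198, 'tool_from_camera': array([[ 5.35361597e-04, -9.69044971e-01, -2.46883692e-01,
         7.12057070e-02],
       [ 9.99999762e-01,  6.26010042e-04, -2.88680116e-04,
         6.63060750e-04],
       [ 4.34295685e-04, -2.46883479e-01,  9.69045076e-01,
        -1.79920938e-01],
       [ 0.00000000e+00,  0.00000000e+00,  0.00000000e+00,
         1.00000000e+00]])}
```

View pics/a.png

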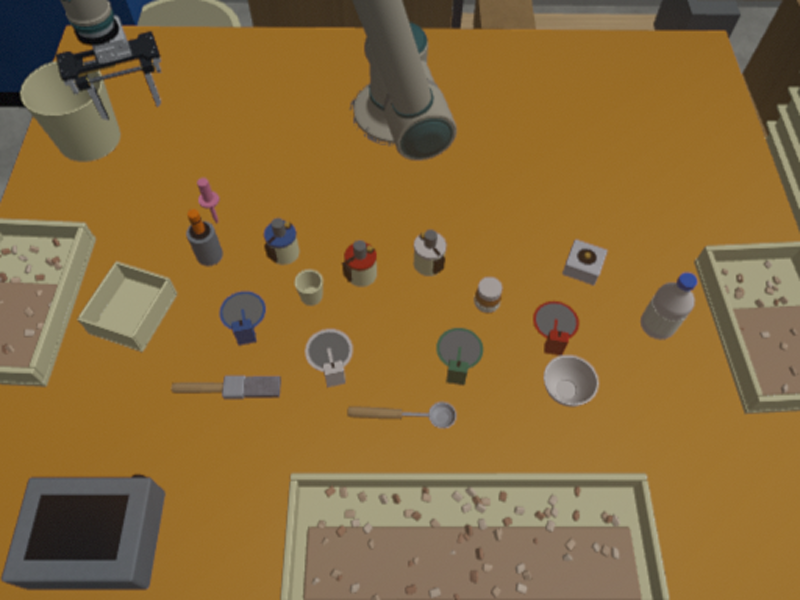

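View pics/b.png

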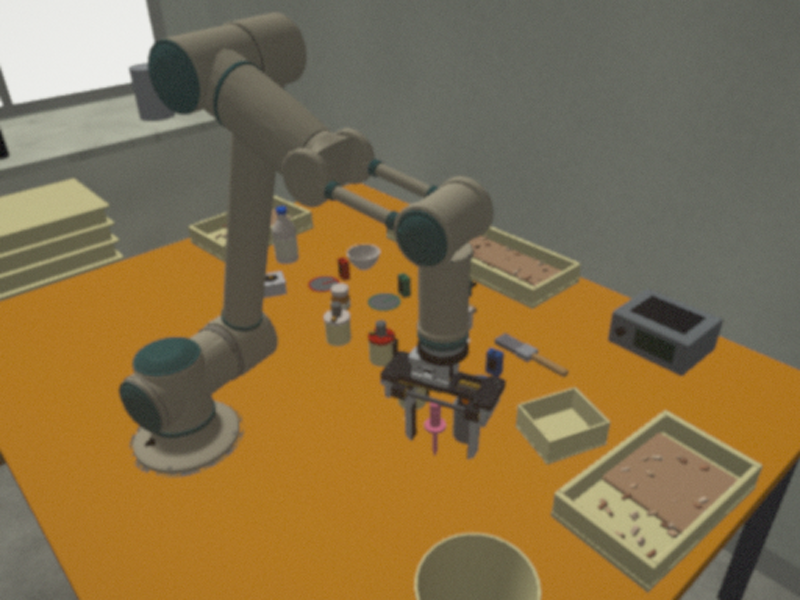

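The scene shows three canisters: blue at (281,240), red (360,262) and white (430,252), with no green one. It also shows the orange probe in its holder at (203,235), a pink look-alike at (207,197) to leave alone, and the zero block at (585,260). All of these are 800x600 pixels.

```bash
cat > h.py <<'E'
from bench import manip, optics, order, nets
import cv2, numpy as np
from scipy.spatial.transform import Rotation as R
def cam(name):
    i=optics.camera_info(name); f=192/np.tan(np.radians(i["vertical_fov"])/2)
    if name=="wrist":
        o=manip.get_obs(); T=np.eye(4); T[:3,:3]=R.from_rotvec(o["tool_rot"]).as_matrix(); T[:3,3]=o["position"]
        C=T@i["tool_from_camera"]
    else: C=np.linalg.inv(i["world_to_cam"])
    return C,f,i["cx"],i["cy"]
def ray(K,px):
    C,f,cx,cy=K; px=np.atleast_2d(px).astype(float)
    d=np.c_[(px[:,0]-cx)/f,(px[:,1]-cy)/f,np.ones(len(px))]@C[:3,:3].T
    return C[:3,3],d
def at(K,px,z):
    o,d=ray(K,px); return o+d*((z-o[2])/d[:,2])[:,None]
def pix(K,P):
    C,f,cx,cy=K; q=(np.atleast_2d(P)-C[:3,3])@C[:3,:3]; return np.c_[cx+f*q[:,0]/q[:,2],cy+f*q[:,1]/q[:,2]]
def tri(Ks,pxs):
    A=np.zeros((3,3));b=np.zeros(3)
    for K,p in zip(Ks,pxs):
        o,d=ray(K,p); d=d[0]/np.linalg.norm(d[0]); M=np.eye(3)-np.outer(d,d); A+=M; b+=M@o
    return np.linalg.solve(A,b)
E
python3 - <<'E'
from h import *
K=cam("scene"); optics.read_camera("scene")
H=dict(can_red=.05,can_green=.05,can_blue=.05,can_white=.05,dock_red=0,dock_green=0,dock_blue=0,dock_white=0,zero_block=.03,holder=.06,probe=.12,bowl=.03,jar=.04,cup=.03,spray=.1,lidbox=.04,spoon=0,brush=.01)
for n,z in H.items():
    for d in nets.masks_of(n,"scene")[:2]:
        print(n,round(d["p"],2),np.round(d["pixel"]),int(d["region"].sum()),np.round(at(K,d["pixel"],z)[0],3))
E
```

```text
can_red 0.97 [228. 167.] 518 [ 0.474 -0.08   0.05 ]
can_green 0.26 [128. 144.] 183 [ 0.387 -0.407  0.05 ]
can_blue 0.6 [177. 154.] 513 [ 0.424 -0.245  0.05 ]
can_white 0.89 [275. 164.] 520 [0.461 0.067 0.05 ]
can_white 0.71 [152. 252.] 750 [ 0.759 -0.284  0.05 ]
dock_red 0.64 [356. 206.] 674 [0.582 0.32  0.   ]
dock_green 0.65 [294. 226.] 780 [0.653 0.121 0.   ]
dock_green 0.3 [151. 250.] 680 [ 0.732 -0.301  0.   ]
dock_blue 0.94 [157. 200.] 667 [ 0.563 -0.304  0.   ]
dock_white 0.71 [212. 221.] 766 [ 0.638 -0.126  0.   ]
zero_block 0.86 [377. 167.] 521 [0.457 0.394 0.03 ]
holder 0.57 [130. 160.] 359 [ 0.453 -0.389  0.06 ]
probe 0.77 [131. 124.] 206 [ 0.36  -0.386  0.12 ]
probe 0.59 [123. 144.] 173 [ 0.437 -0.399  0.12 ]
bowl 0.72 [367. 242.] 879 [0.717 0.329 0.03 ]
jar 0.83 [314. 190.] 329 [0.551 0.185 0.04 ]
jar 0.41 [ 81. 196.] 2222 [ 0.575 -0.524  0.04 ]
cup 0.6 [199. 182.] 347 [ 0.517 -0.171  0.03 ]
spray 0.79 [424. 197.] 976 [0.608 0.493 0.1  ]
lidbox 0.77 [ 79. 194.] 2316 [ 0.569 -0.53   0.04 ]
spoon 0.85 [265. 265.] 491 [0.778 0.032 0.   ]
brush 0.56 [153. 251.] 735 [ 0.739 -0.294  0.01 ]
```

```bash
python3 -m inch '[{"dp":[0,0,-40],"rot":[0,0,0.129]},{"dp":[0,0,-35],"rot":[0,0,0.129]},{"dp":[0,0,0],"rot":[0,0,0.128]}]'
python3 -m inch '[{"dp":[44,-41,0],"rot":[0,0,0]},{"dp":[44,-41,0],"rot":[0,0,0]},{"dp":[44,-41,0],"rot":[0,0,0]},{"dp":[44,-41,0],"rot":[0,0,0]},{"dp":[44,-41,0],"rot":[0,0,0]},{"dp":[44,-41,0],"rot":[0,0,0]},{"dp":[44,-41,0],"rot":[0,0,0]},{"dp":[44,-41,0],"rot":[0,0,0]}]'
python3 -m inch '[{"dp":[0,0,0],"rot":[0,0,0]},{"dp":[0,0,0],"rot":[0,0,0]}]'
cat > snap.py <<'E'
import sys,pickle
from h import *
n=sys.argv[1]; K=cam("wrist"); im=optics.read_camera("wrist")
L="can_red can_green can_blue can_white dock_red dock_green dock_blue dock_white zero_block holder probe stud_red_top stud_blue_top stud_white_top".split()
D={}
for l in (sys.argv[2].split(",") if len(sys.argv)>2 else L):
    D[l]=nets.masks_of(l,"wrist")
    print(l,[(round(d["p"],2),np.round(d["pixel"]).tolist(),int(d["region"].sum())) for d in D[l][:2]])
pickle.dump((K,im,D),open(n+".pkl","wb"))
o=manip.get_obs(); print(o["clock"],np.round(o["position"],4),np.round(o["tool_rot"],3),np.round(o["joint_pos"],2))
cv2.imwrite(f"pics/{n}.png",cv2.resize(im[...,::-1],(800,600),interpolation=cv2.INTER_CUBIC))
E
python3 snap.py w1
```

```text
clock: 1.42
position: [0.2163, -0.5347, 0.2839]
tool_rot: [3.135, -0.009, 0.003]
contact_force: [0.2, 0.0, -0.8]
finger_gap: 0.0938
grasp_force: 0.0
clock: 2.42
position: [0.5696, -0.204, 0.2806]
tool_rot: [3.141, -0.002, 0.001]
contact_force: [0.5, -0.9, 0.0]
finger_gap: 0.094
grasp_force: 0.0
clock: 2.68
position: [0.5679, -0.2055, 0.2802]
tool_rot: [3.141, -0.001, -0.002]
contact_force: [0.2, -0.2, 1.1]
finger_gap: 0.0935
grasp_force: 0.0
can_red [(0.18, [22.0, 187.0], 1339)]
can_green [(0.48, [87.0, 26.0], 2234)]
can_blue [(0.82, [272.0, 257.0], 1635)]
can_white [(0.62, [100.0, 238.0], 1555), (0.46, [316.0, 167.0], 2743)]
dock_red []
dock_green [(0.58, [49.0, 115.0], 3367)]
dock_blue [(0.84, [313.0, 169.0], 2755)]
dock_white [(0.8, [204.0, 113.0], 3234)]
zero_block []
holder [(0.55, [369.0, 248.0], 426)]
probe [(0.72, [309.0, 255.0], 685), (0.67, [88.0, 28.0], 2137)]
stud_red_top []
stud_blue_top [(0.4, [272.0, 257.0], 1585)]
stud_white_top []
3.425 [ 0.5682 -0.2054  0.2805] [ 3.142e+00 -2.000e-03  0.000e+00] [-0.46  0.29  1.3  -0.    1.55  1.11]
```

View pics/w1.png

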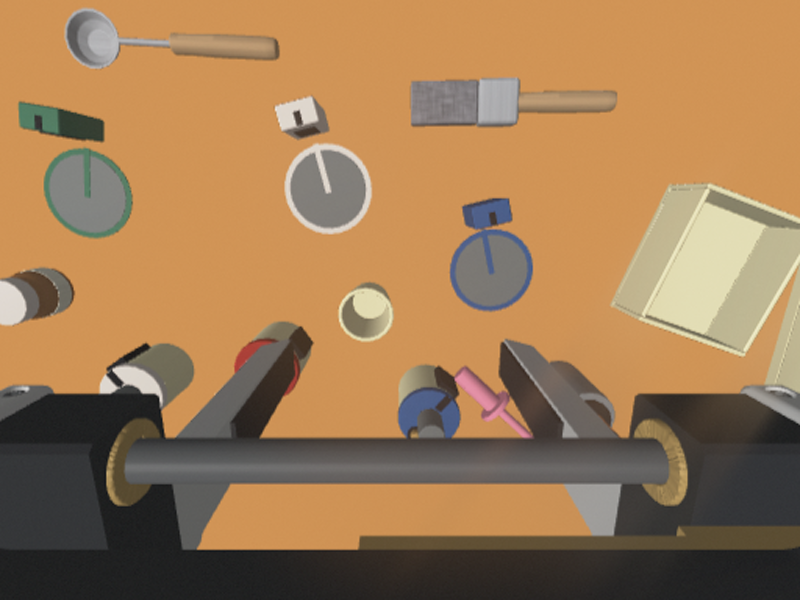

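Docks green, white and blue sit at (88,192), (328,188) and (491,270) in this picture, each with a pointer bar towards its post. The fingers hide the canisters, so I'll move back and take two more views.

```bash
python3 -m inch '[{"dp":[-49,-18,0],"rot":[0,0,0]},{"dp":[-49,-18,0],"rot":[0,0,0]},{"dp":[-50,-19,0],"rot":[0,0,0]},{"dp":[0,0,0],"rot":[0,0,0]},{"dp":[0,0,0],"rot":[0,0,0]}]'
python3 snap.py w2
python3 -m inch '[{"dp":[0,-60,0],"rot":[0,0,0]},{"dp":[0,-60,0],"rot":[0,0,0]},{"dp":[0,-60,0],"rot":[0,0,0]},{"dp":[0,-60,0],"rot":[0,0,0]},{"dp":[0,-60,0],"rot":[0,0,0]},{"dp":[0,0,0],"rot":[0,0,0]},{"dp":[0,0,0],"rot":[0,0,0]}]'
python3 snap.py w3
```

```text
clock: 4.05
position: [0.421, -0.1505, 0.281]
tool_rot: [3.141, -0.002, 0.003]
contact_force: [0.3, -0.6, -0.2]
finger_gap: 0.0943
grasp_force: 0.0
can_red [(0.67, [202.0, 140.0], 1814)]
can_green [(0.7, [432.0, 175.0], 1132)]
can_blue [(0.75, [311.0, 172.0], 1768)]
can_white [(0.79, [115.0, 159.0], 2345), (0.52, [270.0, 105.0], 1244)]
dock_red [(0.43, [312.0, 176.0], 1778)]
dock_green [(0.95, [73.0, 26.0], 3034)]
dock_blue [(0.69, [352.0, 74.0], 3699)]
dock_white [(0.89, [240.0, 20.0], 2834)]
zero_block []
holder [(0.75, [402.0, 165.0], 1396)]
probe [(0.97, [433.0, 177.0], 1175), (0.67, [352.0, 177.0], 785)]
stud_red_top []
stud_blue_top [(0.64, [304.0, 190.0], 54)]
stud_white_top []
4.8 [ 0.4203 -0.1502  0.2805] [ 3.141e+00 -2.000e-03  0.000e+00] [-0.5   0.04  1.61 -0.    1.49  1.07]
clock: 5.68
position: [0.4205, 0.1495, 0.2804]
tool_rot: [3.141, -0.0, -0.0]
contact_force: [0.9, 0.1, -0.3]
finger_gap: 0.0935
grasp_force: 0.0
can_red [(0.89, [402.0, 140.0], 2393)]
can_green []
can_blue [(0.57, [491.0, 173.0], 1958)]
can_white [(0.76, [309.0, 157.0], 1786)]
dock_red [(0.9, [149.0, 58.0], 3866), (0.49, [403.0, 141.0], 2437)]
dock_green [(0.65, [268.0, 27.0], 2900), (0.42, [404.0, 139.0], 2397)]
dock_blue []
dock_white [(0.97, [438.0, 24.0], 2766)]
zero_block [(0.58, [106.0, 150.0], 2599)]
holder []
probe []
stud_red_top [(0.55, [397.0, 148.0], 44)]
stud_blue_top [(0.58, [504.0, 189.0], 42), (0.28, [146.0, 60.0], 3752)]
stud_white_top [(0.73, [147.0, 58.0], 3814), (0.61, [102.0, 149.0], 83)]
6.425 [0.4207 0.1498 0.2804] [ 3.142e+00 -2.000e-03 -0.000e+00] [ 0.19  0.04  1.61 -0.    1.49  1.76]
```

View pics/w2.png

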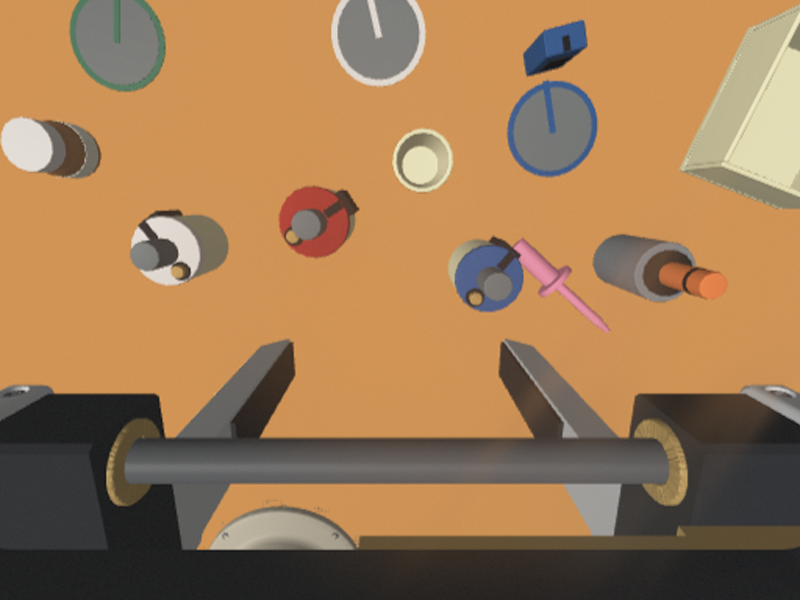

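View pics/w3.png

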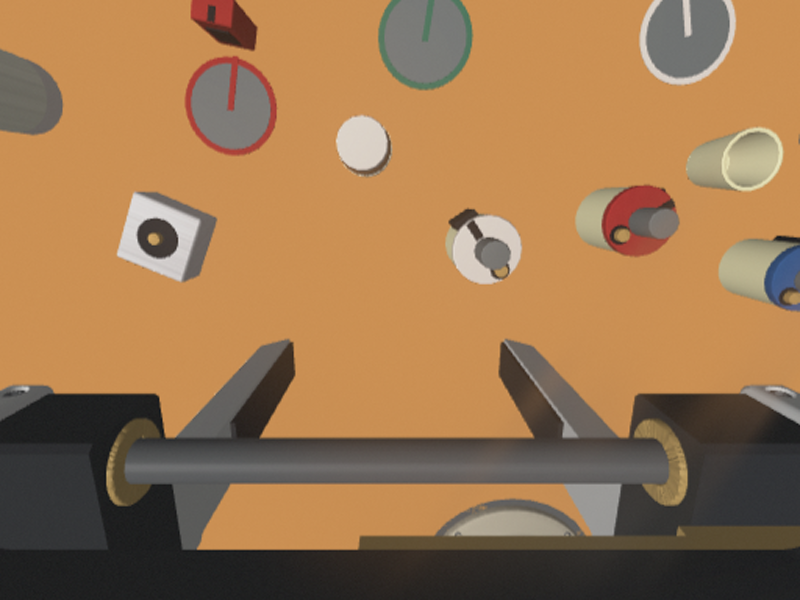

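The canisters are now in view: knob tops in w2 are white (147,255), red (306,225) and blue (497,286). Things that could be mistaken for the targets:
- **Probe:** orange in the holder at (705,282) against the pink one lying beside blue at (560,285). I choose the orange one.
- **White canister:** (165,250) against the jar at (40,145). I choose the one with the knob and window bar.
- **Zero block:** w3 (155,238).

Green is absent.

```bash
cat > meas.py <<'E'
import pickle
from h import *
def cmask(im,c):
    h,s,v=cv2.split(cv2.cvtColor(im,cv2.COLOR_RGB2HSV))
    return {"red":((h<5)|(h>172))&(s>150)&(v>90),"green":(h>50)&(h<90)&(s>80),"blue":(h>100)&(h<130)&(s>100),"white":(s<45)&(v>165)}[c]
def dock(K,im,c,xy):
    r,q=np.nonzero(cmask(im,c)); P=at(K,np.c_[q,r],0)[:,:2]; ctr=np.array(xy,float)
    for i in range(8):
        d=np.hypot(*(P-ctr).T); p=P[(d>.035)&(d<(.06 if i<3 else .0485))]
        A=np.c_[2*p,np.ones(len(p))]; s=np.linalg.lstsq(A,(p**2).sum(1),rcond=None)[0]; ctr=s[:2]
    rad=np.sqrt(s[2]+ctr@ctr); b=P[(d<.034)]-ctr
    return ctr,rad,len(p),np.degrees(np.arctan2(*b.mean(0)[::-1])) if len(b) else None
def lid(K,im,c,xy,z=.07):
    r,q=np.nonzero(cmask(im,c)); P=at(K,np.c_[q,r],z)[:,:2]
    p=P[np.hypot(*(P-xy).T)<.045]
    m,rr=cv2.minEnclosingCircle(p.astype(np.float32)); return np.array(m),rr
E
python3 - <<'E'
from meas import *
S={n:pickle.load(open(n+".pkl","rb"))[:2] for n in("w1","w2","w3")}
g=.64
px=dict(knob_white=dict(w2=(147,255),w3=(491,253)),knob_red=dict(w2=(306,225),w3=(660,222)),
 stud_white=dict(w2=(180,271),w3=(501,271)),stud_red=dict(w2=(292,237),w3=(622,235)),stud_blue=dict(w2=(475,298),w3=(792,297)),
 dblue=dict(w1=(491,270),w2=(552,129)),dwhite=dict(w1=(328,188),w3=(687,36)),pink_head=dict(w1=(463,378),w2=(522,247)))
for n,d in px.items(): print(n,np.round(tri([S[k][0] for k in d],[np.array(p)*g for p in d.values()]),4))
print("knob_blue",at(S["w2"][0],np.array((497,286))*g,.104),"zero",at(S["w3"][0],np.array((154,239))*g,.048),"probe top",at(S["w2"][0],np.array((711,284))*g,.145),"holder rim",at(S["w2"][0],np.array((668,271))*g,.085))
for k,c,xy in[("w1","blue",(.563,-.304)),("w2","blue",(.563,-.304)),("w1","white",(.638,-.126)),("w3","red",(.582,.32)),("w1","green",(.65,.12))]:
    print("dock",k,c,dock(*S[k],c,xy))
for k,c,xy in[("w2","blue",(.424,-.245)),("w2","red",(.474,-.08)),("w3","red",(.474,-.08)),("w2","white",(.461,.067)),("w3","white",(.461,.067))]:
    print("lid",k,c,lid(*S[k],c,xy))
E
```

```text
knob_white [0.4441 0.0662 0.0962]
knob_red [ 0.4704 -0.0747  0.0998]
stud_white [0.4252 0.0509 0.074 ]
stud_red [ 0.4579 -0.0564  0.0764]
stud_blue [ 0.3999 -0.226   0.0749]
dblue [ 0.5602 -0.3113  0.0009]
dwhite [ 6.461e-01 -1.346e-01 -4.000e-04]
pink_head [ 0.4426 -0.2811  0.0276]
knob_blue [[ 0.41742222 -0.23907196  0.104     ]] zero [[0.45182359 0.38553975 0.048     ]] probe top [[ 0.42744492 -0.39369668  0.145     ]] holder rim [[ 0.42724591 -0.39841738  0.085     ]]
dock w1 blue (array([ 0.56759695, -0.31060442]), np.float64(0.04300962684053814), 220, np.float64(8.540273934151053))
dock w2 blue (array([ 0.55994227, -0.31131571]), np.float64(0.04273575956255796), 528, np.float64(13.410131444351114))
dock w1 white (array([ 0.64654782, -0.1333943 ]), np.float64(0.04254635767878288), 579, np.float64(14.357185657038647))
dock w3 red (array([0.58035649, 0.31678636]), np.float64(0.042992022844500134), 545, np.float64(-9.951651912720985))
dock w1 green (array([0.6422375 , 0.12224591]), np.float64(0.04277797277374909), 159, np.float64(-8.445977721950642))
lid w2 blue (array([ 0.41795415, -0.23934101]), 0.031372055411338806)
lid w2 red (array([ 0.47067392, -0.0751407 ]), 0.03144480660557747)
lid w3 red (array([ 0.47191313, -0.07257141]), 0.03259442374110222)
lid w2 white (array([0.44412309, 0.06419779]), 0.03180072829127312)
lid w3 white (array([0.44428492, 0.06532226]), 0.03233443200588226)
```

```bash
cat >> meas.py <<'E'
def stud(K,im,xy,z=.078,rmax=.009):
    h,s,v=cv2.split(cv2.cvtColor(im,cv2.COLOR_RGB2HSV)); m=(h>12)&(h<25)&(s>80)&(v>70)
    r,q=np.nonzero(m); P=at(K,np.c_[q,r],z)[:,:2]; p=P[np.hypot(*(P-xy).T)<rmax]; return p.mean(0),len(p)
def dark(K,im,xy,z=.07):
    h,s,v=cv2.split(cv2.cvtColor(im,cv2.COLOR_RGB2HSV)); r,q=np.nonzero(v<75); P=at(K,np.c_[q,r],z)[:,:2]-xy
    return P[np.hypot(*P.T)<.03]
E
python3 - <<'E'
from meas import *
S={n:pickle.load(open(n+".pkl","rb"))[:2] for n in("w1","w2","w3")}
ang=lambda v:round(float(np.degrees(np.arctan2(v[1],v[0]))),1)
for k,c,ax,s0 in[("w2","white",(.4443,.065),(.4252,.0509)),("w3","white",(.4443,.065),(.4252,.0509)),("w2","red",(.471,-.0745),(.4579,-.0564)),("w3","red",(.471,-.0745),(.4579,-.0564)),("w2","blue",(.418,-.239),(.3999,-.226))]:
    l=lid(*S[k],c,ax)[0]; p,n=stud(*S[k],s0); D=dark(*S[k],l); u=(l-p)/np.hypot(*(l-p)); f=D[D@u>.008]
    print(k,c,l,p,n,"stud ang",ang(l-p),np.hypot(*(l-p)),"bar",ang(f.mean(0)) if len(f) else None,len(f))
E
```

```text
w2 white [0.44412309 0.06419779] [0.42650839 0.050067  ] 72 stud ang 38.7 0.02258222788770977 bar 37.1 80
w3 white [0.44428492 0.06532226] [0.42377138 0.05047566] 73 stud ang 35.9 0.02532244849412253 bar 30.5 41
w2 red [ 0.47067392 -0.0751407 ] [ 0.45747978 -0.05554559] 65 stud ang -56.0 0.023623160058441617 bar None 0
w3 red [ 0.47191313 -0.07257141] [ 0.45899556 -0.05486313] 79 stud ang -53.9 0.02191909869297213 bar -60.3 17
w2 blue [ 0.41795415 -0.23934101] [ 0.40122538 -0.22519945] 69 stud ang -40.2 0.021905140705682394 bar -41.1 55
```

```bash
python3 -m inch '[{"dp":[12,42.5,0],"rot":[0,0,0]},{"dp":[12,42.5,0],"rot":[0,0,0]},{"dp":[0,0,41],"rot":[0,0,-0.164]},{"dp":[0,0,41],"rot":[0,0,-0.164]},{"dp":[0,0,41],"rot":[0,0,-0.163]},{"dp":[0,0,41],"rot":[0,0,-0.163]},{"dp":[0,0,0],"rot":[0,0,0]},{"dp":[0,0,0],"rot":[0,0,0]}]'
cat > st.py <<'E'
import sys
from h import *
# st.py [x y z yawdeg]: pose and remaining move in tool axes (mm, rad) to a tool-down target
o=manip.get_obs(); M=R.from_rotvec(o["tool_rot"]).as_matrix(); y=np.arctan2(M[1,0],M[0,0])
print(round(o["clock"],2),np.round(o["position"],4),"yaw",round(np.degrees(y),1),"j6",round(o["joint_pos"][5],2),"tilt",np.round(np.degrees(M[:2,2]),1),"F",np.round(o["contact_force"],1),"gap",round(o["finger_gap"],4),"g",round(float(o["grasp_force"]),1))
if len(sys.argv)>3:
    a=list(map(float,sys.argv[1:])); d=np.array(a[:3])-o["position"]; print("dp tool mm",np.round(M.T@d*1000,1))
    if len(a)>3: print("rot z",round(-((np.radians(a[3])-y+np.pi)%(2*np.pi)-np.pi),3), "dp in target yaw",np.round(np.array([np.cos(np.radians(a[3]))*d[0]+np.sin(np.radians(a[3]))*d[1],np.sin(np.radians(a[3]))*d[0]-np.cos(np.radians(a[3]))*d[1],-d[2]])*1000,1))
E
python3 st.py .4443 .0648 .075 37.5
```

```text
clock: 7.42
position: [0.4458, 0.0648, 0.1177]
tool_rot: [2.976, 1.004, 0.003]
contact_force: [1.2, 0.2, -0.3]
finger_gap: 0.094
grasp_force: 0.0
7.42 [0.4458 0.0648 0.1177] yaw 37.3 j6 0.91 tilt [ 0.1 -0. ] F [ 1.2  0.2 -0.3] gap 0.094 g 0.0
dp tool mm [-1.2 -1.  42.7]
rot z -0.004 dp in target yaw [-1.2 -0.9 42.7]
```

```bash
python3 - <<'E'
import pickle,cv2
im=pickle.load(open("w3.pkl","rb"))[1]
cv2.imwrite("pics/crop.png",cv2.resize(im[120:200,270:450,::-1],(720,320),interpolation=cv2.INTER_CUBIC))
E
```

```text
(no output)
```

View pics/crop.png

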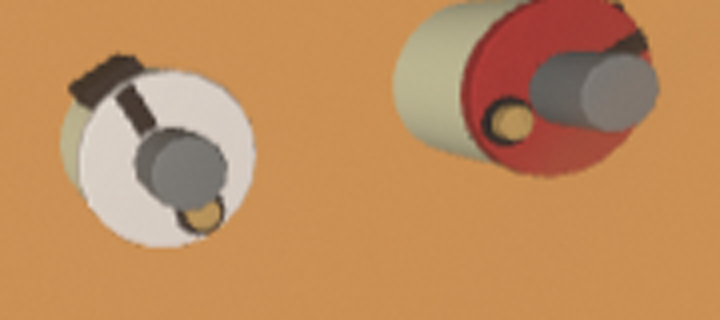

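The crop confirms the white canister: white lid, grey knob at (185,170), bar and window pointing up-left at (108,82), and the stud opposite at (203,213).

```bash
python3 -m inch '[{"dp":[-1,-1,22],"rot":[0,0,0]},{"dp":[0,0,20],"rot":[0,0,0]},{"dp":[0,0,0],"rot":[0,0,0]}]'
python3 st.py
python3 -m inch '[{"dp":[0,0,0],"rot":[0,0,0]},{"dp":[0,0,0],"rot":[0,0,0]},{"dp":[0,0,0],"rot":[0,0,0]},{"dp":[0,0,0],"rot":[0,0,0]},{"dp":[0,0,0],"rot":[0,0,0]},{"dp":[0,0,0],"rot":[0,0,0]}]' -1 25
python3 st.py
```

```text
clock: 7.8
position: [0.4437, 0.065, 0.0752]
tool_rot: [2.976, 1.005, 0.001]
contact_force: [-0.8, -0.4, 0.8]
finger_gap: 0.0936
grasp_force: 0.0
7.8 [0.4437 0.065  0.0752] yaw 37.3 j6 0.91 tilt [ 0. -0.] F [-0.8 -0.4  0.8] gap 0.0936 g 0.0
clock: 8.55
position: [0.4431, 0.0649, 0.0744]
tool_rot: [2.976, 1.007, -0.0]
contact_force: [-0.0, -0.2, -0.5]
finger_gap: 0.0375
grasp_force: 0.0
8.55 [0.4431 0.0649 0.0744] yaw 37.4 j6 0.91 tilt [-0. -0.] F [-0.  -0.2 -0.5] gap 0.0375 g 0.0
```

```bash
python3 -m inch '[{"dp":[0,0,0],"rot":[0,0,0]},{"dp":[0,0,0],"rot":[0,0,0]},{"dp":[0,0,0],"rot":[0,0,0]},{"dp":[0,0,0],"rot":[0,0,0]},{"dp":[0,0,0],"rot":[0,0,0]}]'
python3 -m inch '[{"dp":[0,0,-20],"rot":[0,0,0]},{"dp":[0,0,-40],"rot":[0,0,0]},{"dp":[0,0,-20],"rot":[0,0,0.12]},{"dp":[0,0,0],"rot":[0,0,0.12]},{"dp":[0,0,0],"rot":[0,0,0.12]},{"dp":[0,0,0],"rot":[0,0,0]}]'
python3 st.py .6465 -.1337 .077 16.7
```

```text
clock: 9.18
position: [0.4431, 0.0649, 0.0744]
tool_rot: [2.976, 1.007, -0.0]
contact_force: [1.1, -0.1, -0.8]
finger_gap: 0.0256
grasp_force: 25.0
clock: 9.93
position: [0.4425, 0.065, 0.1541]
tool_rot: [-3.107, -0.46, 0.002]
contact_force: [0.9, -0.1, -2.5]
finger_gap: 0.0251
grasp_force: 25.0
9.93 [0.4425 0.065  0.1541] yaw 16.9 j6 1.27 tilt [-0.1  0. ] F [ 0.9 -0.1 -2.5] gap 0.0251 g 25.0
dp tool mm [137.7 249.4  76.8]
rot z 0.003 dp in target yaw [138.3 248.9  77.1]
```

```bash
python3 -m inch '[{"dp":[27.4,49.8,0],"rot":[0,0,0]},{"dp":[27.4,49.8,0],"rot":[0,0,0]},{"dp":[27.4,49.8,0],"rot":[0,0,0]},{"dp":[27.4,49.8,0],"rot":[0,0,0]},{"dp":[27.4,49.8,0],"rot":[0,0,0]},{"dp":[0,0,40],"rot":[0,0,0]},{"dp":[0,0,25],"rot":[0,0,0]},{"dp":[0,0,0],"rot":[0,0,0]}]'
python3 st.py .6456 -.1339 .0745 16.7
```

```text
clock: 10.92
position: [0.6439, -0.1334, 0.0862]
tool_rot: [-3.105, -0.46, 0.01]
contact_force: [-0.7, -0.4, -2.0]
finger_gap: 0.0257
grasp_force: 25.0
10.93 [ 0.6439 -0.1334  0.0862] yaw 16.9 j6 0.97 tilt [-0.4  0.1] F [-0.7 -0.4 -2. ] gap 0.0257 g 25.0
dp tool mm [ 1.5  1.1 11.7]
rot z 0.003 dp in target yaw [ 1.5  1.  11.7]
```

```bash
python3 -m inch '[{"dp":[1.5,1,8],"rot":[0,0,0]},{"dp":[0,0,2],"rot":[0,0,0]},{"dp":[0,0,1.5],"rot":[0,0,0]},{"dp":[0,0,0],"rot":[0,0,0]}]'
python3 st.py
```

```text
clock: 11.42
position: [0.6481, -0.1345, 0.0785]
tool_rot: [3.107, 0.459, 0.001]
contact_force: [-1.1, 0.6, -2.7]
finger_gap: 0.0256
grasp_force: 25.0
11.43 [ 0.6481 -0.1345  0.0785] yaw 16.8 j6 0.97 tilt [ 0. -0.] F [-1.1  0.6 -2.7] gap 0.0256 g 25.0
```

```bash
python3 -m inch '[{"dp":[-2.2,-1.3,2],"rot":[0,0,0]},{"dp":[0,0,2],"rot":[0,0,0]},{"dp":[0,0,0],"rot":[0,0,0]}]'
python3 st.py .6456 -.1339 .0745 16.7
```

```text
clock: 11.8
position: [0.6454, -0.1338, 0.0745]
tool_rot: [3.108, 0.458, 0.0]
contact_force: [-1.0, 0.6, 1.2]
finger_gap: 0.0256
grasp_force: 25.0
11.8 [ 0.6454 -0.1338  0.0745] yaw 16.8 j6 0.97 tilt [ 0. -0.] F [-1.   0.6  1.2] gap 0.0256 g 25.0
dp tool mm [ 0.2  0.2 -0. ]
rot z 0.001 dp in target yaw [ 0.2  0.2 -0. ]
```

```bash
python3 -m inch '[{"dp":[0,0,0],"rot":[0,0,0]},{"dp":[0,0,0],"rot":[0,0,0]},{"dp":[0,0,0],"rot":[0,0,0]},{"dp":[0,0,-20],"rot":[0,0,0]},{"dp":[0,0,-40],"rot":[0,0,0]},{"dp":[0,0,-60],"rot":[0,0,0.147]},{"dp":[0,0,-60],"rot":[0,0,0.146]},{"dp":[0,0,-20],"rot":[0,0,0]}]' 0.4
python3 -m inch '[{"dp":[-50,-10,0],"rot":[0,0,0]},{"dp":[-50,-10,0],"rot":[0,0,0]},{"dp":[-50,-10,0],"rot":[0,0,0]},{"dp":[0,0,0],"rot":[0,0,0]},{"dp":[0,0,0],"rot":[0,0,0]}]'
python3 snap.py w4 can_red
cat > an.py <<'E'
import sys
from meas import *
# an.py snap colour x y : canister pose ; an.py snap dock colour x y
a=sys.argv; S=pickle.load(open(a[1]+".pkl","rb"))[:2]
ang=lambda v:round(float(np.degrees(np.arctan2(v[1],v[0]))),1)
if a[2]=="dock": print(dock(*S,a[3],(float(a[4]),float(a[5]))))
else:
    c=a[2]; l,rr=lid(*S,c,(float(a[3]),float(a[4]))); th=np.radians(float(a[5])); s0=l-.022*np.array([np.cos(th),np.sin(th)])
    p,n=stud(*S,s0,rmax=.012); D=dark(*S,l); u=np.array([np.cos(th),np.sin(th)]); f=D[(D@u>.014)]
    print(c,"lid",np.round(l,4),round(rr,4),"stud",np.round(p,4),n,"ang",ang(l-p),round(np.hypot(*(l-p)),4),"bar",ang(f.mean(0)) if len(f) else None,len(f))
E
python3 an.py w4 white .6465 -.1337 14.4; python3 an.py w4 red .471 -.0745 -55
```

```text
clock: 12.8
position: [0.6472, -0.1343, 0.2791]
tool_rot: [3.139, -0.001, 0.012]
contact_force: [0.2, -0.7, -0.7]
finger_gap: 0.0659
grasp_force: 0.0
clock: 13.42
position: [0.4964, -0.1041, 0.2745]
tool_rot: [3.141, -0.0, 0.004]
contact_force: [0.3, 0.1, -0.0]
finger_gap: 0.0661
grasp_force: 0.0
can_red [(0.82, [234.0, 191.0], 1660)]
13.525 [ 0.4969 -0.1043  0.274 ] [ 3.141e+00 -0.000e+00  2.000e-03] [-0.34  0.14  1.52 -0.    1.48  1.23]
white lid [ 0.6386 -0.1304] 0.04 stud [ 0.6238 -0.139 ] 65 ang 30.2 0.0171 bar 3.3 7
red lid [ 0.4712 -0.0751] 0.0316 stud [ 0.4575 -0.0538] 86 ang -57.2 0.0253 bar None 0
```

View pics/w4.png

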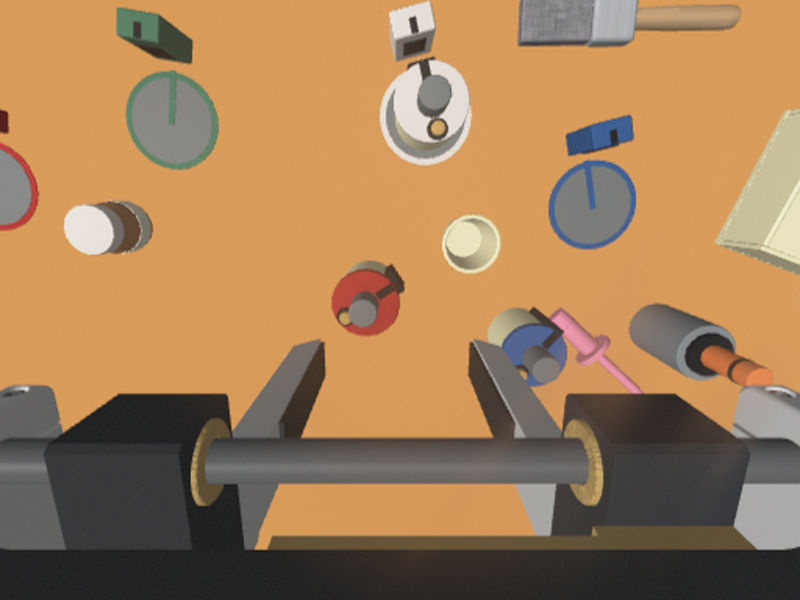

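White now stands on its dock: lid centre about (432,102), stud (437,128), bar (426,68), with the window facing the post at (412,30).

```bash
python3 - <<'E'
from meas import *
K,im,_=pickle.load(open("w4.pkl","rb")); g=.64
for n,p,z in[("lid",(432,102),.07),("knob",(435,94),.104),("stud",(437,128),.078),("barend",(425,63),.07),("padrim c",None,0)]:
    if p: print(n,np.round(at(K,np.array(p)*g,z)[0],4))
h,s,v=cv2.split(cv2.cvtColor(im,cv2.COLOR_RGB2HSV)); m=((s<45)&(v>165)).astype(np.uint8)
# rim outer pixels: lowest/left parts
r,q=np.nonzero(m); P=at(K,np.c_[q,r],0)[:,:2]; e=P-(.6465,-.1337); d=np.hypot(*e.T); k=(d>.036)&(d<.0485)&(e[:,0]<0.0); p=P[k]
s=np.linalg.lstsq(np.c_[2*p,np.ones(len(p))],(p**2).sum(1),rcond=None)[0]; print("rim",s[:2],np.sqrt(s[2]+s[:2]@s[:2]),k.sum())
# post: eye face
E
python3 an.py w4 dock blue .56 -.311; python3 an.py w4 dock green .642 .122; python3 an.py w4 blue .418 -.239 -40
```

```text
lid [ 0.6458 -0.1351  0.07  ]
knob [ 0.6445 -0.1346  0.104 ]
stud [ 0.6241 -0.1391  0.078 ]
barend [ 0.6755 -0.1286  0.07  ]
rim [ 0.64580489 -0.13334619] 0.041774965393120415 351
(array([ 0.55979772, -0.31159272]), np.float64(0.04274085535768311), 466, np.float64(13.364500139479112))
(array([0., 0.]), np.float64(0.0), 0, None)
blue lid [ 0.4189 -0.238 ] 0.0301 stud [ 0.4035 -0.2274] 31 ang -34.7 0.0187 bar -45.3 47
```

```bash
python3 -m inch '[{"dp":[-26,-30,0],"rot":[0,0,0]},{"dp":[0,0,25],"rot":[0,0,0.166]},{"dp":[0,0,26],"rot":[0,0,0.166]},{"dp":[0,0,26],"rot":[0,0,0.166]},{"dp":[0,0,26],"rot":[0,0,0.166]},{"dp":[0,0,26],"rot":[0,0,0.166]},{"dp":[0,0,26],"rot":[0,0,0.165]},{"dp":[0,0,0],"rot":[0,0,0]}]'
python3 st.py .471 -.0745 .075 -57
```

```text
clock: 14.52
position: [0.469, -0.0736, 0.1169]
tool_rot: [2.761, -1.496, -0.007]
contact_force: [0.0, 0.0, 0.4]
finger_gap: 0.066
grasp_force: 0.0
14.53 [ 0.469  -0.0736  0.1169] yaw -56.9 j6 2.26 tilt [-0.3  0.1] F [0.  0.  0.4] gap 0.066 g 0.0
dp tool mm [ 2.  -1.3 41.9]
rot z 0.002 dp in target yaw [ 1.8 -1.2 41.9]
```

```bash
python3 -m inch '[{"dp":[1.5,-1,22],"rot":[0,0,0]},{"dp":[0,0,20],"rot":[0,0,0]},{"dp":[0,0,0],"rot":[0,0,0]}]' && python3 st.py .471 -.0745 .075 -57
python3 -m inch '[{"dp":[0,0,0],"rot":[0,0,0]},{"dp":[0,0,0],"rot":[0,0,0]},{"dp":[0,0,0],"rot":[0,0,0]},{"dp":[0,0,0],"rot":[0,0,0]},{"dp":[0,0,0],"rot":[0,0,0]},{"dp":[0,0,0],"rot":[0,0,0]},{"dp":[0,0,0],"rot":[0,0,0]}]' -1 25
python3 -m inch '[{"dp":[0,0,-20],"rot":[0,0,0]},{"dp":[0,0,-40],"rot":[0,0,0]},{"dp":[0,0,-20],"rot":[0,0,-0.164]},{"dp":[0,0,-10],"rot":[0,0,-0.164]},{"dp":[0,0,-10],"rot":[0,0,-0.164]},{"dp":[0,0,0],"rot":[0,0,-0.164]},{"dp":[0,0,0],"rot":[0,0,-0.164]},{"dp":[0,0,0],"rot":[0,0,0]}]'
python3 st.py .580 .317 .0755 -10
```

```text
clock: 14.9
position: [0.4714, -0.0746, 0.0767]
tool_rot: [2.762, -1.496, -0.002]
contact_force: [0.9, 0.7, -0.0]
finger_gap: 0.0656
grasp_force: 0.0
14.9 [ 0.4714 -0.0746  0.0767] yaw -56.9 j6 2.26 tilt [-0.1  0. ] F [ 0.9  0.7 -0. ] gap 0.0656 g 0.0
dp tool mm [-0.3  0.3  1.7]
rot z 0.002 dp in target yaw [-0.3  0.3  1.7]
clock: 15.78
position: [0.471, -0.0747, 0.0772]
tool_rot: [2.76, -1.499, 0.0]
contact_force: [-0.8, -0.6, 4.6]
finger_gap: 0.0254
grasp_force: 25.0
clock: 16.77
position: [0.4706, -0.0742, 0.1761]
tool_rot: [-3.129, 0.278, 0.003]
contact_force: [-0.1, -0.6, -3.4]
finger_gap: 0.0253
grasp_force: 25.0
16.77 [ 0.4706 -0.0742  0.1761] yaw -10.2 j6 1.45 tilt [-0.1  0. ] F [-0.1 -0.6 -3.4] gap 0.0253 g 25.0
dp tool mm [  38.9 -404.3  100.7]
rot z -0.003 dp in target yaw [  39.8 -404.2  100.6]
```

```bash
python3 -m inch '[{"dp":[5.6,-57.7,0],"rot":[0,0,0]},{"dp":[5.6,-57.7,0],"rot":[0,0,0]},{"dp":[5.6,-57.7,0],"rot":[0,0,0]},{"dp":[5.6,-57.7,0],"rot":[0,0,0]},{"dp":[5.6,-57.7,0],"rot":[0,0,0]},{"dp":[5.6,-57.7,0],"rot":[0,0,0]},{"dp":[5.6,-57.7,0],"rot":[0,0,0]},{"dp":[0,0,0],"rot":[0,0,0]}]'
python3 -m inch '[{"dp":[0,0,45],"rot":[0,0,0]},{"dp":[0,0,43],"rot":[0,0,0]},{"dp":[0,0,0],"rot":[0,0,0]},{"dp":[0,0,0],"rot":[0,0,0]}]'
python3 st.py .580 .317 .0755 -10
```

```text
clock: 17.77
position: [0.5804, 0.3208, 0.1751]
tool_rot: [-3.128, 0.272, 0.002]
contact_force: [-0.3, -1.1, -2.7]
finger_gap: 0.0256
grasp_force: 25.0
clock: 18.27
position: [0.5811, 0.3161, 0.0902]
tool_rot: [-3.129, 0.277, -0.003]
contact_force: [1.0, 0.4, -3.3]
finger_gap: 0.0254
grasp_force: 25.0
18.27 [0.5811 0.3161 0.0902] yaw -10.1 j6 2.14 tilt [0.1 0. ] F [ 1.   0.4 -3.3] gap 0.0254 g 25.0
dp tool mm [-1.3 -0.6 14.7]
rot z -0.002 dp in target yaw [-1.2 -0.7 14.7]
```

```bash
python3 -m inch '[{"dp":[-1,-0.7,8],"rot":[0,0,0]},{"dp":[0,0,3],"rot":[0,0,0]},{"dp":[0,0,2],"rot":[0,0,0]},{"dp":[0,0,0],"rot":[0,0,0]}]'
python3 st.py .580 .317 .0755 -10
```

```text
clock: 18.77
position: [0.5796, 0.3175, 0.0776]
tool_rot: [-3.129, 0.275, -0.002]
contact_force: [-2.2, 0.1, 4.4]
finger_gap: 0.0253
grasp_force: 25.0
18.77 [0.5796 0.3175 0.0776] yaw -10.0 j6 2.14 tilt [0.1 0. ] F [-2.2  0.1  4.4] gap 0.0253 g 25.0
dp tool mm [0.4 0.4 2.1]
rot z -0.001 dp in target yaw [0.4 0.4 2.1]
```

```bash
python3 -m inch '[{"dp":[0,0,0],"rot":[0,0,0]},{"dp":[0,0,0],"rot":[0,0,0]},{"dp":[0,0,0],"rot":[0,0,0]},{"dp":[0,0,-20],"rot":[0,0,0]},{"dp":[0,0,-40],"rot":[0,0,0]},{"dp":[0,0,-60],"rot":[0,0,0]},{"dp":[0,0,-60],"rot":[0,0,-0.175]},{"dp":[0,0,-20],"rot":[0,0,0]}]' 0.4
python3 -m inch '[{"dp":[-50,6,0],"rot":[0,0,0]},{"dp":[-50,6,0],"rot":[0,0,0]},{"dp":[-50,6,0],"rot":[0,0,0]},{"dp":[0,0,0],"rot":[0,0,0]},{"dp":[0,0,0],"rot":[0,0,0]}]'
python3 snap.py w5 zero_block
python3 an.py w5 red .58 .317 -10;python3 an.py w5 dock red .58 .317
```

```text
clock: 19.77
position: [0.5809, 0.3179, 0.2809]
tool_rot: [-3.139, -0.001, -0.012]
contact_force: [0.5, -0.3, -0.7]
finger_gap: 0.0658
grasp_force: 0.0
clock: 20.4
position: [0.4301, 0.2995, 0.2763]
tool_rot: [-3.141, 0.0, -0.003]
contact_force: [0.6, 0.5, 0.6]
finger_gap: 0.0659
grasp_force: 0.0
zero_block [(0.89, [197.0, 156.0], 2242)]
20.5 [0.4307 0.2995 0.2758] [-3.142e+00  1.000e-03 -1.000e-03] [ 0.48  0.17  1.48 -0.    1.5   2.05]
red lid [0.5714 0.3142] 0.0395 stud [0.5549 0.3202] 81 ang -20.2 0.0176 bar -3.1 4
(array([0.58020307, 0.31618802]), np.float64(0.04208297089414665), 793, np.float64(-62.12715693092658))
```

View pics/w5.png

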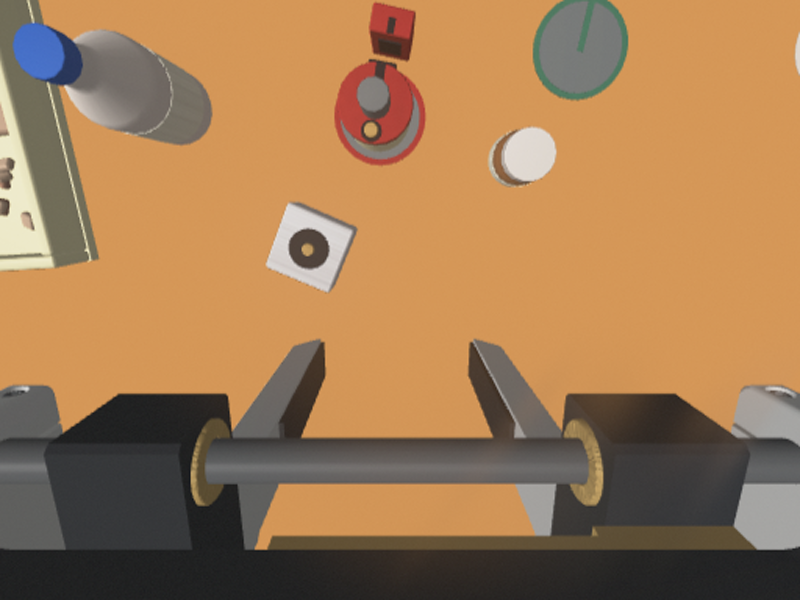

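Red stands on its dock: lid centre about (375,102), knob (373,95), stud (371,130), bar end (380,63), post at (392,30). The zero stud shows at (307,249).

```bash
python3 - <<'E'
from meas import *
S={n:pickle.load(open(n+".pkl","rb"))[:2] for n in("w3","w5")}; K,im=S["w5"]; g=.64
P={}
for n,p,z in[("lid",(375.5,102),.07),("knob",(373,95),.104),("stud",(371,130),.078),("barend",(380,63),.07)]:
    P[n]=at(K,np.array(p)*g,z)[0]; print(n,np.round(P[n],4))
a=lambda v:np.degrees(np.arctan2(v[1],v[0]))
print(a(P["lid"]-P["stud"]),a(P["barend"]-P["lid"]),a(P["barend"]-P["stud"]))
print("zero",tri([S["w3"][0],K],[np.array((154,239))*g,np.array((307,249.))*g]),at(K,np.array((307,249.))*g,.048))
r,q=np.nonzero(cmask(im,"red")); Q=at(K,np.c_[q,r],0)[:,:2]; e=Q-(.5803,.3165); d=np.hypot(*e.T); k=(d>.038)&(d<.0485)&(e[:,0]<0.0); p=Q[k]
s=np.linalg.lstsq(np.c_[2*p,np.ones(len(p))],(p**2).sum(1),rcond=None)[0]; print("rim",s[:2],np.sqrt(s[2]+s[:2]@s[:2]),k.sum())
E
```

```text
lid [0.5798 0.3166 0.07  ]
knob [0.5778 0.3169 0.104 ]
stud [0.5564 0.3203 0.078 ]
barend [0.6096 0.3126 0.07  ]
-8.951411476046493 -7.808486181163369 -8.311385882725224
zero [0.45204192 0.38625989 0.04666323] [[0.45255086 0.3859438  0.048     ]]
rim [0.58018189 0.31609493] 0.042753602834065846 249
```

```bash
python3 -m inch '[{"dp":[-1.4,60,0],"rot":[0,0,0]},{"dp":[-1.4,60,0],"rot":[0,0,0]},{"dp":[-1.4,60,0],"rot":[0,0,0]},{"dp":[-1.4,60,0],"rot":[0,0,0]},{"dp":[-1.4,60,0],"rot":[0,0,0]},{"dp":[-1.4,60,0],"rot":[0,0,0]},{"dp":[-1.4,60,0],"rot":[0,0,0]},{"dp":[-1.4,60,0],"rot":[0,0,0]}]'
python3 -m inch '[{"dp":[-1.4,58,0],"rot":[0,0,0]},{"dp":[0,0,39],"rot":[0,0,0.175]},{"dp":[0,0,39],"rot":[0,0,0.175]},{"dp":[0,0,39],"rot":[0,0,0.174]},{"dp":[0,0,39],"rot":[0,0,0.174]},{"dp":[0,0,0],"rot":[0,0,0]},{"dp":[0,0,0],"rot":[0,0,0]}]'
python3 st.py .418 -.2392 .076 -40
```

```text
clock: 21.5
position: [0.4186, -0.1839, 0.2758]
tool_rot: [3.141, -0.002, 0.001]
contact_force: [1.1, 0.2, 0.5]
finger_gap: 0.0652
grasp_force: 0.0
clock: 22.38
position: [0.4177, -0.24, 0.1209]
tool_rot: [2.953, -1.071, 0.003]
contact_force: [-0.2, -1.6, 1.4]
finger_gap: 0.0658
grasp_force: 0.0
22.38 [ 0.4177 -0.24    0.1209] yaw -39.9 j6 1.6 tilt [ 0.1 -0.1] F [-0.2 -1.6  1.4] gap 0.0658 g 0.0
dp tool mm [-0.4 -0.8 44.9]
rot z 0.002 dp in target yaw [-0.3 -0.8 44.9]
```

```bash
python3 -m inch '[{"dp":[-0.3,-0.8,24],"rot":[0,0,0]},{"dp":[0,0,20],"rot":[0,0,0]},{"dp":[0,0,0],"rot":[0,0,0]}]' && python3 st.py
python3 -m inch '[{"dp":[0,0,0],"rot":[0,0,0]},{"dp":[0,0,0],"rot":[0,0,0]},{"dp":[0,0,0],"rot":[0,0,0]},{"dp":[0,0,0],"rot":[0,0,0]},{"dp":[0,0,0],"rot":[0,0,0]},{"dp":[0,0,0],"rot":[0,0,0]},{"dp":[0,0,0],"rot":[0,0,0]}]' -1 25
python3 -m inch '[{"dp":[0,0,-20],"rot":[0,0,0]},{"dp":[0,0,-40],"rot":[0,0,0]},{"dp":[0,0,-20],"rot":[0,0,-0.155]},{"dp":[0,0,0],"rot":[0,0,-0.155]},{"dp":[0,0,0],"rot":[0,0,-0.155]},{"dp":[0,0,0],"rot":[0,0,-0.155]},{"dp":[0,0,0],"rot":[0,0,-0.156]},{"dp":[0,0,0],"rot":[0,0,-0.156]}]'
python3 st.py .560 -.3113 .0755 13.4
```

```text
clock: 22.75
position: [0.4173, -0.2383, 0.0766]
tool_rot: [2.953, -1.072, 0.001]
contact_force: [-0.0, 0.5, 0.8]
finger_gap: 0.0657
grasp_force: 0.0
22.75 [ 0.4173 -0.2383  0.0766] yaw -39.9 j6 1.6 tilt [ 0. -0.] F [-0.   0.5  0.8] gap 0.0657 g 0.0
clock: 23.62
position: [0.4169, -0.2381, 0.0761]
tool_rot: [2.952, -1.074, 0.0]
contact_force: [-0.3, -0.5, 1.7]
finger_gap: 0.0255
grasp_force: 25.0
clock: 24.62
position: [0.4163, -0.2374, 0.1552]
tool_rot: [-3.118, -0.374, 0.002]
contact_force: [0.2, -0.5, -1.7]
finger_gap: 0.0253
grasp_force: 25.0
24.62 [ 0.4163 -0.2374  0.1552] yaw 13.7 j6 0.67 tilt [-0.1  0.1] F [ 0.2 -0.5 -1.7] gap 0.0253 g 25.0
dp tool mm [122.2 105.9  79.4]
rot z 0.005 dp in target yaw [122.6 105.2  79.7]
```

```bash
python3 -m inch '[{"dp":[40.2,35.2,0],"rot":[0,0,0]},{"dp":[40.2,35.2,0],"rot":[0,0,0]},{"dp":[40.2,35.2,0],"rot":[0,0,0]},{"dp":[0,0,0],"rot":[0,0,0]},{"dp":[0,0,35],"rot":[0,0,0]},{"dp":[0,0,32],"rot":[0,0,0]},{"dp":[0,0,0],"rot":[0,0,0]},{"dp":[0,0,0],"rot":[0,0,0]}]'
python3 st.py .5585 -.3117 .0755 13.4
```

```text
clock: 25.62
position: [0.5587, -0.3128, 0.0899]
tool_rot: [3.12, 0.366, 0.001]
contact_force: [0.1, -0.3, -2.6]
finger_gap: 0.0254
grasp_force: 25.0
25.62 [ 0.5587 -0.3128  0.0899] yaw 13.4 j6 0.72 tilt [ 0. -0.] F [ 0.1 -0.3 -2.6] gap 0.0254 g 25.0
dp tool mm [ 0.  -1.1 14.4]
rot z -0.0 dp in target yaw [ 0.  -1.1 14.4]
```

```bash
python3 -m inch '[{"dp":[0,-1,8],"rot":[0,0,0]},{"dp":[0,0,3],"rot":[0,0,0]},{"dp":[0,0,3],"rot":[0,0,0]},{"dp":[0,0,0],"rot":[0,0,0]}]'
python3 st.py .5585 -.3117 .0755 13.4
```

```text
clock: 26.12
position: [0.559, -0.312, 0.0763]
tool_rot: [3.119, 0.366, 0.003]
contact_force: [-0.3, 1.0, 3.4]
finger_gap: 0.0255
grasp_force: 25.0
26.12 [ 0.559  -0.312   0.0763] yaw 13.4 j6 0.72 tilt [ 0.1 -0. ] F [-0.3  1.   3.4] gap 0.0255 g 25.0
dp tool mm [-0.5 -0.4  0.8]
rot z -0.0 dp in target yaw [-0.5 -0.4  0.8]
```

```bash
python3 -m inch '[{"dp":[0,0,0],"rot":[0,0,0]},{"dp":[0,0,0],"rot":[0,0,0]},{"dp":[0,0,0],"rot":[0,0,0]},{"dp":[0,0,-20],"rot":[0,0,0]},{"dp":[0,0,-40],"rot":[0,0,0]},{"dp":[0,0,-60],"rot":[0,0,0.117]},{"dp":[0,0,-60],"rot":[0,0,0.117]},{"dp":[0,0,-20],"rot":[0,0,0]}]' 0.4
python3 -m inch '[{"dp":[-50,-5,0],"rot":[0,0,0]},{"dp":[-50,-5,0],"rot":[0,0,0]},{"dp":[-50,-5,0],"rot":[0,0,0]},{"dp":[0,0,0],"rot":[0,0,0]},{"dp":[0,0,0],"rot":[0,0,0]}]'
python3 snap.py w6 probe,holder
python3 an.py w6 blue .56 -.311 13;python3 an.py w6 dock blue .56 -.311
```

```text
clock: 27.12
position: [0.5598, -0.3127, 0.2798]
tool_rot: [3.137, -0.001, 0.01]
contact_force: [0.6, 0.3, -0.5]
finger_gap: 0.0656
grasp_force: 0.0
clock: 27.75
position: [0.409, -0.2971, 0.2753]
tool_rot: [3.141, -0.001, 0.002]
contact_force: [0.2, 0.2, 0.0]
finger_gap: 0.0656
grasp_force: 0.0
probe [(0.58, [323.0, 164.0], 860)]
holder [(0.67, [308.0, 156.0], 800), (0.62, [253.0, 39.0], 1791)]
27.9 [ 0.4095 -0.297   0.2747] [-3.142e+00 -1.000e-03 -0.000e+00] [-0.77  0.14  1.52  0.    1.49  0.8 ]
blue lid [ 0.5523 -0.3097] 0.04 stud [ 0.5376 -0.3174] 64 ang 27.7 0.0166 bar 9.0 6
(array([ 0.56054984, -0.31129402]), np.float64(0.04224256805738947), 731, np.float64(47.643372610938606))
```

View pics/w6.png

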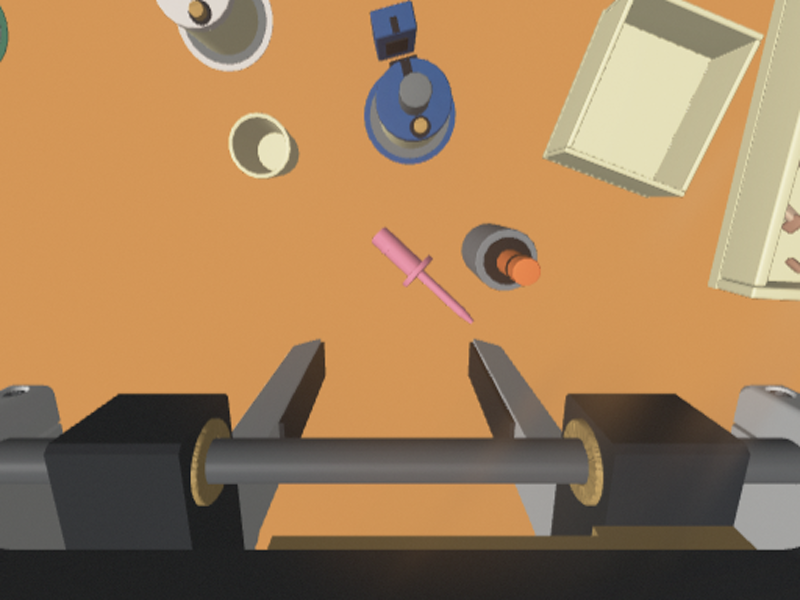

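Blue stands on its dock: lid centre about (415,99), stud (420,126), bar end (407,61), post (393,30). The probe's orange top is at (525,271) and its black flange around (508,262).

```bash
python3 - <<'E'
from meas import *
S={n:pickle.load(open(n+".pkl","rb"))[:2] for n in("w2","w4","w6")}; K,im=S["w6"]; g=.64
P={}
for n,p,z in[("lid",(415.5,99.5),.07),("knob",(415,91),.104),("stud",(420,126),.078),("barend",(407,61),.07)]:
    P[n]=at(K,np.array(p)*g,z)[0]; print(n,np.round(P[n],4))
a=lambda v:np.degrees(np.arctan2(v[1],v[0]))
print(a(P["lid"]-P["stud"]),a(P["barend"]-P["lid"]),a(P["barend"]-P["stud"]))
# orange handle pixels and top disc (brightest orange) in both views
for k in("w2","w6"):
    h,s,v=cv2.split(cv2.cvtColor(S[k][1],cv2.COLOR_RGB2HSV)); m=((h<12)&(s>165)&(v>100)).astype(np.uint8)
    n,l,st,c=cv2.connectedComponentsWithStats(m); print(k,[(st[i].tolist(),np.round(c[i]/g,1).tolist()) for i in range(1,n) if st[i][4]>25])
print("probe top tri",tri([S["w2"][0],K],[np.array((712,284.))*g,np.array((525,271.))*g]),at(K,np.array((525,271.))*g,.145),"flange",at(K,np.array((507,261.))*g,.091))
c=cv2.resize(im[130:200,280:370,::-1],(720,560),interpolation=cv2.INTER_CUBIC); cv2.imwrite("pics/c6.png",c)
E
```

```text
lid [ 0.5604 -0.3142  0.07  ]
knob [ 0.5593 -0.3123  0.104 ]
stud [ 0.5383 -0.3178  0.078 ]
barend [ 0.5897 -0.3068  0.07  ]
9.421016268997802 14.12743053690679 12.122919183478388
w2 [([179, 120, 37, 31, 466], [303.7, 203.0]), ([187, 134, 36, 30, 473], [326.6, 236.9]), ([423, 169, 19, 16, 172], [674.4, 274.8]), ([439, 173, 26, 18, 365], [706.1, 283.4])]
w6 [([318, 161, 9, 13, 64], [502.5, 260.0]), ([325, 165, 21, 18, 272], [523.8, 269.9])]
probe top tri [ 0.42706462 -0.39442465  0.14507799] [[ 0.42665736 -0.39444007  0.145     ]] flange [[ 0.42619964 -0.39484366  0.091     ]]
```

View pics/c6.png

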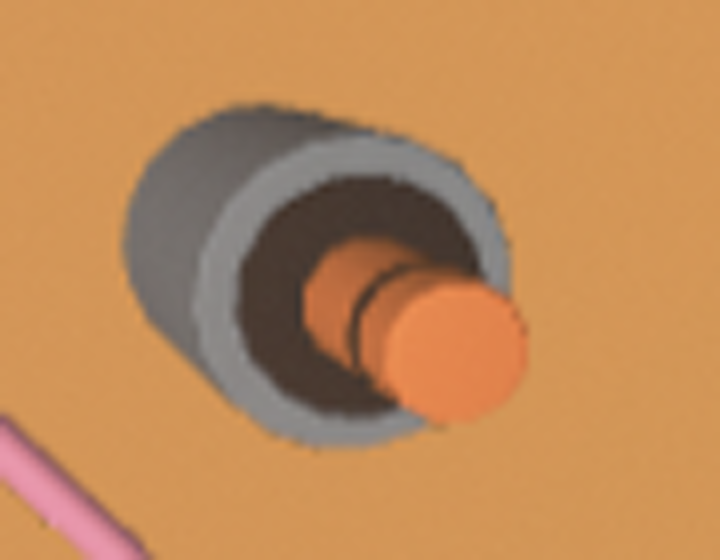

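The crop confirms the orange probe: top disc (457,352), flange centre (357,296), holder rim concentric with it. It stands upright at about (0.426,-0.395).

```bash
python3 -m inch '[{"dp":[8.4,49,0],"rot":[0,0,0]},{"dp":[8.4,49,0],"rot":[0,0,0]},{"dp":[0,0,55],"rot":[0,0,0]},{"dp":[0,0,55],"rot":[0,0,0]},{"dp":[0,0,0],"rot":[0,0,0]},{"dp":[0,0,0],"rot":[0,0,0]}]'
python3 - <<'E'
from meas import *
K,im,_=pickle.load(open("w6.pkl","rb")); 
for p,z in[((337.1,174),.145),((324.6,167),.091),((324.1,166.3),.085)]: print(at(K,p,z))
E
python3 st.py .4262 -.395 .098 0
```

```text
clock: 28.65
position: [0.4267, -0.3958, 0.1666]
tool_rot: [3.139, 0.001, 0.003]
contact_force: [0.7, -0.7, -0.2]
finger_gap: 0.0651
grasp_force: 0.0
[[ 0.42599277 -0.39578036  0.145     ]]
[[ 0.42625464 -0.39500424  0.091     ]]
[[ 0.42634449 -0.39584816  0.085     ]]
28.65 [ 0.4267 -0.3958  0.1666] yaw 0.0 j6 0.7 tilt [ 0.1 -0.1] F [ 0.7 -0.7 -0.2] gap 0.0651 g 0.0
dp tool mm [-0.6 -1.  68.6]
rot z 0.0 dp in target yaw [-0.5 -0.8 68.6]
```

```bash
python3 -m inch '[{"dp":[-0.5,0,35],"rot":[0,0,0]},{"dp":[0,0,33],"rot":[0,0,0]},{"dp":[0,0,0],"rot":[0,0,0]}]'
python3 -m inch '[{"dp":[0,0,0],"rot":[0,0,0]},{"dp":[0,0,0],"rot":[0,0,0]},{"dp":[0,0,0],"rot":[0,0,0]},{"dp":[0,0,0],"rot":[0,0,0]},{"dp":[0,0,0],"rot":[0,0,0]},{"dp":[0,0,0],"rot":[0,0,0]},{"dp":[0,0,0],"rot":[0,0,0]},{"dp":[0,0,0],"rot":[0,0,0]}]' -1 40
python3 st.py
```

```text
clock: 29.02
position: [0.4251, -0.3949, 0.0977]
tool_rot: [3.141, 0.0, 0.0]
contact_force: [-0.3, 0.0, 1.0]
finger_gap: 0.0659
grasp_force: 0.0
clock: 30.02
position: [0.4247, -0.3948, 0.0972]
tool_rot: [3.141, -0.0, 0.0]
contact_force: [-1.0, -0.1, 3.4]
finger_gap: 0.0214
grasp_force: 40.0
30.02 [ 0.4247 -0.3948  0.0972] yaw -0.0 j6 0.7 tilt [ 0. -0.] F [-1.  -0.1  3.4] gap 0.0214 g 40.0
```

```bash
python3 -m inch '[{"dp":[0,0,-30],"rot":[0,0,0]},{"dp":[0,0,-60],"rot":[0,0,0]},{"dp":[0,0,-60],"rot":[0,0,0]},{"dp":[2,-60,0],"rot":[0,0,0]},{"dp":[2,-60,0],"rot":[0,0,0]},{"dp":[2,-60,0],"rot":[0,0,0]},{"dp":[2,-60,0],"rot":[0,0,0]},{"dp":[2,-60,0],"rot":[0,0,0]}]'
python3 -m inch '[{"dp":[2,-60,0],"rot":[0,0,0]},{"dp":[2,-60,0],"rot":[0,0,0]},{"dp":[2,-60,0],"rot":[0,0,0]},{"dp":[2,-60,0],"rot":[0,0,0]},{"dp":[2,-60,0],"rot":[0,0,0]},{"dp":[2,-60,0],"rot":[0,0,0]},{"dp":[2,-60,0],"rot":[0,0,0]},{"dp":[2,-60,0],"rot":[0,0,0]}]'
python3 -m inch '[{"dp":[0,0,0],"rot":[0,0,0]},{"dp":[0,0,0],"rot":[0,0,0]}]'
python3 st.py .451 .386 .142 0
python3 - <<'E'
from h import *
for c in("scene","side"):
    im=optics.read_camera(c); K=cam(c); o=manip.get_obs()["position"]
    p=pix(K,o+[0.0014,0,-.087])[0]; print(c,p); x,y=map(int,p)
    a=im[max(0,y-50):y+50,max(0,x-66):x+67,::-1]; cv2.imwrite(f"pics/p_{c}.png",cv2.resize(a,(400,300),interpolation=cv2.INTER_CUBIC))
a=np.hstack([cv2.imread("pics/p_scene.png"),cv2.imread("pics/p_side.png")]); cv2.imwrite("pics/p.png",a)
E
```

```text
clock: 31.02
position: [0.4342, -0.0928, 0.2465]
tool_rot: [-3.141, 0.001, 0.0]
contact_force: [1.2, -0.2, -0.5]
finger_gap: 0.0216
grasp_force: 40.0
clock: 32.02
position: [0.4504, 0.3871, 0.2462]
tool_rot: [3.141, 0.0, -0.001]
contact_force: [1.3, -1.0, -0.2]
finger_gap: 0.0212
grasp_force: 40.0
clock: 32.28
position: [0.4503, 0.3846, 0.246]
tool_rot: [3.139, 0.001, -0.002]
contact_force: [-0.8, 0.7, -1.6]
finger_gap: 0.0216
grasp_force: 40.0
32.27 [0.4503 0.3846 0.246 ] yaw 0.0 j6 2.16 tilt [-0.1 -0.1] F [-0.8  0.7 -1.6] gap 0.0216 g 40.0
dp tool mm [  0.9  -1.6 104. ]
rot z 0.0 dp in target yaw [  0.7  -1.4 104. ]
scene [383.78531375 141.42846774]
side [169.24534533 153.5583657 ]
```

View pics/p.png

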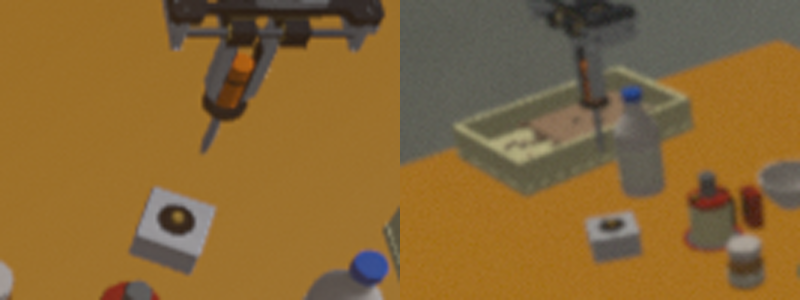

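The probe hangs straight in the gripper with its tip at (203,152) and (600,152) in the crops, as predicted, above the zero stud at (178,218).

```bash
python3 -m inch '[{"dp":[0.7,-1.4,40],"rot":[0,0,0]},{"dp":[0,0,40],"rot":[0,0,0]},{"dp":[0,0,23],"rot":[0,0,0]},{"dp":[0,0,0],"rot":[0,0,0]},{"dp":[0,0,0],"rot":[0,0,0]}]'
python3 st.py .451 .386 .1352 0
python3 -m inch '[{"dp":[0,0,4],"rot":[0,0,0]},{"dp":[0,0,3],"rot":[0,0,0]},{"dp":[0,0,2],"rot":[0,0,0]},{"dp":[0,0,0],"rot":[0,0,0]},{"dp":[0,0,0],"rot":[0,0,0]}]'
python3 st.py .451 .386 .1352 0
```

```text
clock: 33.0
position: [0.4525, 0.3863, 0.1453]
tool_rot: [-3.14, 0.002, -0.003]
contact_force: [-0.6, 0.4, -0.7]
finger_gap: 0.0216
grasp_force: 40.0
33.0 [0.4525 0.3863 0.1453] yaw -0.1 j6 2.16 tilt [0.1 0.1] F [-0.6  0.4 -0.7] gap 0.0216 g 40.0
dp tool mm [-1.5  0.3 10.1]
rot z -0.001 dp in target yaw [-1.5  0.3 10.1]
clock: 33.62
position: [0.4516, 0.3868, 0.1351]
tool_rot: [3.142, -0.0, 0.0]
contact_force: [-0.4, -0.4, 0.3]
finger_gap: 0.0216
grasp_force: 40.0
33.62 [0.4516 0.3868 0.1351] yaw -0.0 j6 2.16 tilt [ 0. -0.] F [-0.4 -0.4  0.3] gap 0.0216 g 40.0
dp tool mm [-0.6  0.8 -0.1]
rot z -0.0 dp in target yaw [-0.6  0.8 -0.1]
```

```bash
python3 -m inch '[{"dp":[0,0,1.5],"rot":[0,0,0]},{"dp":[0,0,1],"rot":[0,0,0]},{"dp":[0,0,0],"rot":[0,0,0]}]'
python3 -m inch '[{"dp":[0,0,1],"rot":[0,0,0]},{"dp":[0,0,0],"rot":[0,0,0]}]'
python3 -m inch '[{"dp":[0,0,0],"rot":[0,0,0]}]'
```

```text
clock: 34.0
position: [0.4516, 0.3868, 0.1326]
tool_rot: [-3.141, 0.0, -0.0]
contact_force: [-0.9, -1.1, 1.3]
finger_gap: 0.0214
grasp_force: 40.0
clock: 34.25
position: [0.4516, 0.3867, 0.1315]
tool_rot: [-3.141, 0.0, -0.0]
contact_force: [-0.7, -0.5, 1.7]
finger_gap: 0.0216
grasp_force: 40.0
clock: 34.38
position: [0.4516, 0.3867, 0.1315]
tool_rot: [-3.142, 0.0, -0.0]
contact_force: [-0.2, 0.5, 1.8]
finger_gap: 0.0215
grasp_force: 40.0
```

```bash
python3 -m inch '[{"dp":[0,0,0.7],"rot":[0,0,0]},{"dp":[0,0,0],"rot":[0,0,0]},{"dp":[0,0,-10],"rot":[0,0,0]},{"dp":[0,0,-40],"rot":[0,0,0]},{"dp":[0,0,-40],"rot":[0,0,0]},{"dp":[52,33,0],"rot":[0,0,0]},{"dp":[52,33,0],"rot":[0,0,0]},{"dp":[0,0,0],"rot":[0,0,0]}]'
python3 -m inch '[{"dp":[0,0,0],"rot":[0,0,0]}]'
python3 st.py .556 .320 .1652 0
python3 snap.py w7 can_red
```

```text
clock: 35.38
position: [0.5588, 0.3177, 0.22]
tool_rot: [3.14, -0.008, 0.001]
contact_force: [-0.2, -0.0, -0.6]
finger_gap: 0.0211
grasp_force: 40.0
clock: 35.5
position: [0.5548, 0.3204, 0.2202]
tool_rot: [3.141, -0.002, -0.003]
contact_force: [0.1, -0.5, -1.4]
finger_gap: 0.0212
grasp_force: 40.0
35.5 [0.5548 0.3204 0.2202] yaw -0.1 j6 1.99 tilt [-0.1 -0. ] F [ 0.1 -0.5 -1.4] gap 0.0212 g 40.0
dp tool mm [ 1.3  0.4 55. ]
rot z -0.001 dp in target yaw [ 1.2  0.4 55. ]
can_red [(0.83, [256.0, 162.0], 2240)]
35.6 [0.5542 0.3212 0.2207] [ 3.142e+00  1.000e-03 -2.000e-03] [0.42 0.37 1.33 0.   1.45 1.99]
```

```bash
cat > chk.py <<'E'
import sys
from meas import *
# where does the stud show, by brass blob near the expected place; n pixels
a=sys.argv; S=pickle.load(open(a[1]+".pkl","rb"))[:2]; e=np.array([float(a[2]),float(a[3])])
print("stud",stud(*S,e,rmax=.009),stud(*S,e,rmax=.03))
E
python3 chk.py w7 .5575 .320; python3 - <<'E'
from h import *
K=cam("scene"); optics.read_camera("scene")
for n in("can_red","can_blue","can_white"): 
    for d in nets.masks_of(n,"scene")[:1]:
        r,q=np.nonzero(d["region"]); print(n,round(d["p"],2),d["pixel"],len(r),at(K,[[q.mean(),r.mean()]],.05))
E
```

```text
stud (array([0.55700075, 0.32105112]), 82) (array([0.5494051 , 0.32227171]), 587)
can_red 0.56 [290.9, 224.8] 744 [[0.67657187 0.11473204 0.05      ]]
can_blue 0.67 [150.5, 191.5] 518 [[ 0.56584104 -0.30938315  0.05      ]]
```

```bash
python3 -m inch '[{"dp":[0.8,0,30],"rot":[0,0,0]},{"dp":[0,0,18],"rot":[0,0,0]},{"dp":[0,0,0],"rot":[0,0,0]},{"dp":[0,0,0],"rot":[0,0,0]}]'
python3 st.py .5556 .3208 .1652 0
python3 -m inch '[{"dp":[0,0,3],"rot":[0,0,0]},{"dp":[0,0,3],"rot":[0,0,0]},{"dp":[0,0,2],"rot":[0,0,0]},{"dp":[0,0,1],"rot":[0,0,0]},{"dp":[0,0,0],"rot":[0,0,0]},{"dp":[0,0,0],"rot":[0,0,0]}]'
python3 st.py .5556 .3208 .1652 0
```

```text
clock: 36.3
position: [0.5566, 0.3212, 0.1737]
tool_rot: [-3.141, -0.001, -0.002]
contact_force: [0.8, 0.8, 0.1]
finger_gap: 0.0217
grasp_force: 40.0
36.3 [0.5566 0.3212 0.1737] yaw 0.0 j6 1.99 tilt [0.1 0. ] F [0.8 0.8 0.1] gap 0.0217 g 40.0
dp tool mm [-1.   0.4  8.5]
rot z 0.0 dp in target yaw [-1.   0.4  8.5]
clock: 37.05
position: [0.5563, 0.3206, 0.164]
tool_rot: [-3.142, 0.0, -0.0]
contact_force: [-1.3, 0.0, 1.4]
finger_gap: 0.0216
grasp_force: 40.0
37.05 [0.5563 0.3206 0.164 ] yaw -0.0 j6 1.99 tilt [0. 0.] F [-1.3  0.   1.4] gap 0.0216 g 40.0
dp tool mm [-0.7 -0.2 -1.2]
rot z -0.0 dp in target yaw [-0.7 -0.2 -1.2]
```

```bash
python3 -m inch '[{"dp":[0,0,1.2],"rot":[0,0,0]},{"dp":[0,0,1],"rot":[0,0,0]},{"dp":[0,0,0],"rot":[0,0,0]}]'
python3 -m inch '[{"dp":[0,0,0],"rot":[0,0,0]}]'
python3 -m inch '[{"dp":[0,0,0],"rot":[0,0,0]}]'
```

```text
clock: 37.42
position: [0.5564, 0.3206, 0.1617]
tool_rot: [3.142, -0.0, 0.001]
contact_force: [-1.1, -0.1, 2.4]
finger_gap: 0.0213
grasp_force: 40.0
clock: 37.55
position: [0.5564, 0.3207, 0.1617]
tool_rot: [3.142, -0.0, 0.0]
contact_force: [-0.2, -0.2, 2.7]
finger_gap: 0.0216
grasp_force: 40.0
clock: 37.67
position: [0.5564, 0.3206, 0.1616]
tool_rot: [3.142, -0.0, 0.0]
contact_force: [-1.1, -0.6, 2.6]
finger_gap: 0.0216
grasp_force: 40.0
```

```bash
python3 -m inch '[{"dp":[0,0,-15],"rot":[0,0,0]},{"dp":[0,0,-45],"rot":[0,0,0]},{"dp":[-1.7,58,0],"rot":[0,0,0]},{"dp":[-1.7,58,0],"rot":[0,0,0]},{"dp":[-1.7,58,0],"rot":[0,0,0]},{"dp":[-1.7,58,0],"rot":[0,0,0]},{"dp":[-1.7,58,0],"rot":[0,0,0]},{"dp":[-1.7,58,0],"rot":[0,0,0]}]'
python3 -m inch '[{"dp":[-1.7,58,0],"rot":[0,0,0]},{"dp":[-1.7,58,0],"rot":[0,0,0]},{"dp":[-1.7,58,0],"rot":[0,0,0]},{"dp":[-1.7,58,0],"rot":[0,0,0]},{"dp":[-1.7,58,0],"rot":[0,0,0]},{"dp":[0,0,0],"rot":[0,0,0]},{"dp":[0,0,0],"rot":[0,0,0]},{"dp":[0,0,0],"rot":[0,0,0]}]'
python3 st.py .5375 -.317 .1652 0
python3 snap.py w8 can_blue
python3 chk.py w8 .5385 -.3176
```

```text
clock: 38.67
position: [0.5459, -0.0291, 0.2223]
tool_rot: [3.141, -0.0, 0.002]
contact_force: [1.6, -1.1, -1.7]
finger_gap: 0.0214
grasp_force: 40.0
clock: 39.67
position: [0.5376, -0.3158, 0.2219]
tool_rot: [-3.141, -0.002, -0.0]
contact_force: [-1.1, -0.1, -0.6]
finger_gap: 0.0214
grasp_force: 40.0
39.67 [ 0.5376 -0.3158  0.2219] yaw 0.1 j6 0.93 tilt [0. 0.] F [-1.1 -0.1 -0.6] gap 0.0214 g 40.0
dp tool mm [-0.1  1.3 56.7]
rot z 0.001 dp in target yaw [-0.1  1.2 56.7]
can_blue [(0.29, [251.0, 232.0], 2946)]
39.775 [ 0.5377 -0.3158  0.222 ] [-3.142e+00 -3.000e-03 -1.000e-03] [-0.64  0.34  1.37  0.    1.43  0.93]
stud (array([ 0.53822805, -0.3183427 ]), 84) (array([ 0.53156937, -0.3218154 ]), 567)
```

```bash
python3 -m inch '[{"dp":[-0.6,1.9,30],"rot":[0,0,0]},{"dp":[0,0,19],"rot":[0,0,0]},{"dp":[0,0,0],"rot":[0,0,0]},{"dp":[0,0,2],"rot":[0,0,0]},{"dp":[0,0,2],"rot":[0,0,0]},{"dp":[0,0,2],"rot":[0,0,0]},{"dp":[0,0,1],"rot":[0,0,0]},{"dp":[0,0,0],"rot":[0,0,0]}]'
python3 st.py .537 -.3177 .1618 0
```

```text
clock: 40.78
position: [0.5368, -0.3193, 0.1656]
tool_rot: [3.142, -0.0, -0.0]
contact_force: [-1.0, -0.3, -1.1]
finger_gap: 0.0213
grasp_force: 40.0
40.77 [ 0.5368 -0.3193  0.1656] yaw -0.0 j6 0.92 tilt [-0. -0.] F [-1.  -0.3 -1.1] gap 0.0213 g 40.0
dp tool mm [ 0.2 -1.6  3.8]
rot z -0.0 dp in target yaw [ 0.2 -1.6  3.8]
```

```bash
python3 -m inch '[{"dp":[0.2,-1,0],"rot":[0,0,0]},{"dp":[0,0,1.3],"rot":[0,0,0]},{"dp":[0,0,1.3],"rot":[0,0,0]},{"dp":[0,0,1.2],"rot":[0,0,0]},{"dp":[0,0,0],"rot":[0,0,0]},{"dp":[0,0,0],"rot":[0,0,0]}]'
python3 -m inch '[{"dp":[0,0,0],"rot":[0,0,0]}]'
python3 -m inch '[{"dp":[0,0,0],"rot":[0,0,0]}]'
```

```text
clock: 41.52
position: [0.5372, -0.3183, 0.162]
tool_rot: [3.141, -0.0, 0.001]
contact_force: [0.2, 1.4, 2.3]
finger_gap: 0.0214
grasp_force: 40.0
clock: 41.65
position: [0.5372, -0.3183, 0.162]
tool_rot: [3.141, -0.0, 0.001]
contact_force: [-0.0, 0.4, 2.4]
finger_gap: 0.0216
grasp_force: 40.0
clock: 41.78
position: [0.5372, -0.3182, 0.1619]
tool_rot: [3.141, -0.0, 0.0]
contact_force: [0.4, 0.7, 2.6]
finger_gap: 0.0215
grasp_force: 40.0
```

```bash
python3 -m inch '[{"dp":[0,0,-15],"rot":[0,0,0]},{"dp":[0,0,-45],"rot":[0,0,0]},{"dp":[21.4,-44.9,0],"rot":[0,0,0]},{"dp":[21.4,-44.9,0],"rot":[0,0,0]},{"dp":[21.4,-44.9,0],"rot":[0,0,0]},{"dp":[21.4,-44.9,0],"rot":[0,0,0]},{"dp":[0,0,0],"rot":[0,0,0]},{"dp":[0,0,0],"rot":[0,0,0]}]'
python3 -m inch '[{"dp":[0,0,0],"rot":[0,0,0]}]'
python3 snap.py w9 can_white
python3 chk.py w9 .624 -.139; python3 st.py .6227 -.1388 .1618 0
```

```text
clock: 42.78
position: [0.6225, -0.139, 0.2219]
tool_rot: [3.14, 0.001, -0.001]
contact_force: [-0.4, -0.1, -0.6]
finger_gap: 0.0212
grasp_force: 40.0
clock: 42.9
position: [0.6223, -0.1399, 0.2219]
tool_rot: [3.141, -0.002, -0.0]
contact_force: [-0.2, 0.3, -0.5]
finger_gap: 0.0216
grasp_force: 40.0
can_white [(0.95, [251.0, 165.0], 2127)]
43.0 [ 0.6223 -0.1399  0.2218] [ 3.141e+00 -3.000e-03 -0.000e+00] [-0.33  0.36  1.33 -0.    1.44  1.24]
stud (array([ 0.62361298, -0.13995343]), 89) (array([ 0.61657196, -0.14177573]), 618)
43.0 [ 0.6223 -0.1399  0.2218] yaw -0.1 j6 1.24 tilt [-0. -0.] F [-0.7  0.2 -1.5] gap 0.0212 g 40.0
dp tool mm [ 0.4 -1.1 60. ]
rot z -0.002 dp in target yaw [ 0.4 -1.1 60. ]
```

```bash
python3 -m inch '[{"dp":[0,-0.5,30],"rot":[0,0,0]},{"dp":[0,0,19],"rot":[0,0,0]},{"dp":[0,0,0],"rot":[0,0,0]},{"dp":[0,0,2],"rot":[0,0,0]},{"dp":[0,0,2],"rot":[0,0,0]},{"dp":[0,0,2],"rot":[0,0,0]},{"dp":[0,0,2],"rot":[0,0,0]},{"dp":[0,0,0],"rot":[0,0,0]}]'
python3 -m inch '[{"dp":[0,0,1],"rot":[0,0,0]},{"dp":[0,0,1],"rot":[0,0,0]},{"dp":[0,0,1],"rot":[0,0,0]},{"dp":[0,0,0],"rot":[0,0,0]},{"dp":[0,0,0],"rot":[0,0,0]}]'
python3 -m inch '[{"dp":[0,0,0],"rot":[0,0,0]}]'
```

```text
clock: 44.0
position: [0.6229, -0.1382, 0.165]
tool_rot: [3.141, -0.0, 0.001]
contact_force: [-0.9, -0.4, 0.1]
finger_gap: 0.0213
grasp_force: 40.0
clock: 44.62
position: [0.6229, -0.1382, 0.1619]
tool_rot: [3.141, -0.0, 0.001]
contact_force: [0.1, -0.1, 1.8]
finger_gap: 0.0215
grasp_force: 40.0
clock: 44.75
position: [0.6229, -0.1382, 0.1619]
tool_rot: [3.141, -0.0, 0.001]
contact_force: [-0.4, 0.2, 1.7]
finger_gap: 0.0211
grasp_force: 40.0
```

```bash
python3 -m inch '[{"dp":[0,0,0.8],"rot":[0,0,0]},{"dp":[0,0,0],"rot":[0,0,0]},{"dp":[0,0,0],"rot":[0,0,0]}]'
python3 -m inch '[{"dp":[0,0,-16],"rot":[0,0,0]},{"dp":[0,0,-45],"rot":[0,0,0]},{"dp":[-17.1,-52.5,0],"rot":[0,0,0]},{"dp":[-17.1,-52.5,0],"rot":[0,0,0]},{"dp":[-17.1,-52.5,0],"rot":[0,0,0]},{"dp":[-17.1,-52.5,0],"rot":[0,0,0]},{"dp":[-17.1,-52.5,0],"rot":[0,0,0]},{"dp":[-17.1,-52.5,0],"rot":[0,0,0]}]'
python3 -m inch '[{"dp":[-17.1,-52.5,0],"rot":[0,0,0]},{"dp":[-17.1,-52.5,0],"rot":[0,0,0]},{"dp":[-17.1,-52.5,0],"rot":[0,0,0]},{"dp":[-17.1,-52.5,0],"rot":[0,0,0]},{"dp":[0,0,0],"rot":[0,0,0]},{"dp":[0,0,0],"rot":[0,0,0]},{"dp":[0,0,0],"rot":[0,0,0]}]'
python3 st.py .4513 .3866 .1315 0
```

```text
clock: 45.12
position: [0.6228, -0.1382, 0.1611]
tool_rot: [3.141, -0.0, 0.0]
contact_force: [0.5, -0.5, 1.8]
finger_gap: 0.0211
grasp_force: 40.0
clock: 46.12
position: [0.5192, 0.1784, 0.2225]
tool_rot: [3.141, -0.001, 0.0]
contact_force: [0.4, -0.6, -0.8]
finger_gap: 0.0215
grasp_force: 40.0
clock: 47.0
position: [0.4523, 0.3855, 0.2221]
tool_rot: [3.141, -0.003, 0.0]
contact_force: [-0.4, 0.3, -0.7]
finger_gap: 0.0214
grasp_force: 40.0
47.0 [0.4523 0.3855 0.2221] yaw -0.1 j6 2.16 tilt [ 0. -0.] F [-0.4  0.3 -0.7] gap 0.0214 g 40.0
dp tool mm [-1.  -1.2 90.6]
rot z -0.002 dp in target yaw [-1.  -1.1 90.6]
```

```bash
python3 -m inch '[{"dp":[-0.8,-1,40],"rot":[0,0,0]},{"dp":[0,0,39],"rot":[0,0,0]},{"dp":[0,0,0],"rot":[0,0,0]},{"dp":[0,0,3],"rot":[0,0,0]},{"dp":[0,0,3],"rot":[0,0,0]},{"dp":[0,0,2],"rot":[0,0,0]},{"dp":[0,0,1],"rot":[0,0,0]},{"dp":[0,0,1],"rot":[0,0,0]}]'
python3 -m inch '[{"dp":[0,0,1],"rot":[0,0,0]},{"dp":[0,0,1],"rot":[0,0,0]},{"dp":[0,0,0],"rot":[0,0,0]},{"dp":[0,0,0],"rot":[0,0,0]}]'
python3 st.py .4513 .3866 .1315 0
```

```text
clock: 48.0
position: [0.4514, 0.3881, 0.1335]
tool_rot: [-3.141, 0.0, -0.002]
contact_force: [-0.7, 0.6, 1.0]
finger_gap: 0.0215
grasp_force: 40.0
clock: 48.5
position: [0.4513, 0.3881, 0.1312]
tool_rot: [-3.141, 0.0, -0.001]
contact_force: [-0.0, 0.8, 1.9]
finger_gap: 0.0212
grasp_force: 40.0
48.5 [0.4513 0.3881 0.1312] yaw -0.0 j6 2.16 tilt [0. 0.] F [-0.   0.8  1.9] gap 0.0212 g 40.0
dp tool mm [-0.   1.5 -0.3]
rot z -0.0 dp in target yaw [-0.   1.5 -0.3]
```

```bash
python3 -m inch '[{"dp":[0,0,0.6],"rot":[0,0,0]},{"dp":[0,0,0],"rot":[0,0,0]},{"dp":[0,0,-19],"rot":[0,0,0]},{"dp":[0,0,-50],"rot":[0,0,0]},{"dp":[0,0,-50],"rot":[0,0,0]},{"dp":[-2,60.2,0],"rot":[0,0,0]},{"dp":[-2,60.2,0],"rot":[0,0,0]},{"dp":[-2,60.2,0],"rot":[0,0,0]}]'
python3 -m inch '[{"dp":[-2,60.2,0],"rot":[0,0,0]},{"dp":[-2,60.2,0],"rot":[0,0,0]},{"dp":[-2,60.2,0],"rot":[0,0,0]},{"dp":[-2,60.2,0],"rot":[0,0,0]},{"dp":[-2,60.2,0],"rot":[0,0,0]},{"dp":[-2,60.2,0],"rot":[0,0,0]},{"dp":[-2,60.2,0],"rot":[0,0,0]},{"dp":[-2,60.2,0],"rot":[0,0,0]}]'
python3 -m inch '[{"dp":[-2,60.2,0],"rot":[0,0,0]},{"dp":[-2,60.2,0],"rot":[0,0,0]},{"dp":[0,0,0],"rot":[0,0,0]},{"dp":[0,0,0],"rot":[0,0,0]},{"dp":[0,0,0],"rot":[0,0,0]},{"dp":[0,0,0],"rot":[0,0,0]}]'
python3 st.py .4247 -.3948 .0972 0
```

```text
clock: 49.5
position: [0.4437, 0.2054, 0.2484]
tool_rot: [3.14, 0.001, -0.004]
contact_force: [1.1, -0.3, -1.3]
finger_gap: 0.0214
grasp_force: 40.0
clock: 50.5
position: [0.4277, -0.2756, 0.2485]
tool_rot: [-3.14, 0.001, 0.002]
contact_force: [0.7, -0.1, -1.7]
finger_gap: 0.0215
grasp_force: 40.0
clock: 51.25
position: [0.4251, -0.3934, 0.2497]
tool_rot: [3.141, 0.002, 0.0]
contact_force: [1.2, 0.3, -0.6]
finger_gap: 0.0213
grasp_force: 40.0
51.25 [ 0.4251 -0.3934  0.2497] yaw 0.1 j6 0.7 tilt [ 0. -0.] F [ 1.2  0.3 -0.6] gap 0.0213 g 40.0
dp tool mm [ -0.4   1.4 152.5]
rot z 0.001 dp in target yaw [ -0.4   1.4 152.5]
```

```bash
python3 -m inch '[{"dp":[-0.4,1.2,35],"rot":[0,0,0]},{"dp":[0,0,33],"rot":[0,0,0]},{"dp":[0,0,0],"rot":[0,0,0]},{"dp":[0,0,0],"rot":[0,0,0]}]'
python3 st.py .4247 -.3948 .0972 0
```

```text
clock: 51.75
position: [0.4252, -0.3962, 0.1828]
tool_rot: [3.14, 0.001, 0.002]
contact_force: [0.3, -0.2, -0.6]
finger_gap: 0.0216
grasp_force: 40.0
51.75 [ 0.4252 -0.3962  0.1828] yaw 0.0 j6 0.7 tilt [ 0.1 -0.1] F [ 0.3 -0.2 -0.6] gap 0.0216 g 40.0
dp tool mm [-0.6 -1.5 85.6]
rot z 0.0 dp in target yaw [-0.5 -1.4 85.6]
```

```bash
python3 -m inch '[{"dp":[-0.3,-0.8,25],"rot":[0,0,0]},{"dp":[0,0,25],"rot":[0,0,0]},{"dp":[0,0,22],"rot":[0,0,0]},{"dp":[0,0,0],"rot":[0,0,0]},{"dp":[0,0,4],"rot":[0,0,0]},{"dp":[0,0,4],"rot":[0,0,0]},{"dp":[0,0,3],"rot":[0,0,0]},{"dp":[0,0,0],"rot":[0,0,0]}]'
python3 -m inch '[{"dp":[0,0,2],"rot":[0,0,0]},{"dp":[0,0,0],"rot":[0,0,0]}]'
python3 st.py .4247 -.3948 .0972 0
```

```text
clock: 52.75
position: [0.4241, -0.3951, 0.0983]
tool_rot: [-3.142, 0.0, 0.0]
contact_force: [0.5, 0.9, -0.9]
finger_gap: 0.0211
grasp_force: 40.0
clock: 53.0
position: [0.4243, -0.3954, 0.0972]
tool_rot: [3.141, -0.0, 0.001]
contact_force: [-0.3, 1.1, 4.5]
finger_gap: 0.0216
grasp_force: 40.0
53.0 [ 0.4243 -0.3954  0.0972] yaw -0.0 j6 0.7 tilt [ 0. -0.] F [-0.3  1.1  4.5] gap 0.0216 g 40.0
dp tool mm [ 0.4 -0.6 -0. ]
rot z -0.0 dp in target yaw [ 0.4 -0.6 -0. ]
```

```bash
python3 -m inch '[{"dp":[0,0,0],"rot":[0,0,0]},{"dp":[0,0,0],"rot":[0,0,0]},{"dp":[0,0,0],"rot":[0,0,0]},{"dp":[0,0,0],"rot":[0,0,0]},{"dp":[0,0,-20],"rot":[0,0,0]},{"dp":[0,0,-50],"rot":[0,0,0]},{"dp":[0,0,-60],"rot":[0,0,0]},{"dp":[0,0,-55],"rot":[0,0,0]}]' 0.4
python3 -m inch '[{"dp":[12,-58,0],"rot":[0,0,0]},{"dp":[12,-58,0],"rot":[0,0,0]},{"dp":[12,-58,0],"rot":[0,0,0]},{"dp":[0,0,0],"rot":[0,0,0]},{"dp":[0,0,0],"rot":[0,0,0]}]'
python3 snap.py w10 probe,can_white,can_blue,can_red
python3 chk.py w10 .6236 -.1395; python3 chk.py w10 .5382 -.318
```

```text
clock: 54.0
position: [0.4241, -0.3951, 0.2834]
tool_rot: [3.141, -0.0, 0.001]
contact_force: [0.2, -0.4, 1.0]
finger_gap: 0.0658
grasp_force: 0.0
clock: 54.62
position: [0.4603, -0.2215, 0.2815]
tool_rot: [3.14, 0.001, 0.0]
contact_force: [0.1, -0.1, -0.8]
finger_gap: 0.0656
grasp_force: 0.0
probe [(0.95, [307.0, 199.0], 698), (0.69, [376.0, 204.0], 948)]
can_white [(0.6, [191.0, 39.0], 2509)]
can_blue [(0.77, [314.0, 104.0], 2061)]
can_red []
54.875 [ 0.46   -0.2224  0.2811] [ 3.142e+00 -3.000e-03 -1.000e-03] [-0.59  0.14  1.49 -0.    1.5   0.99]
stud (array([ 0.6242668 , -0.14007347]), 93) (array([ 0.62175223, -0.1350978 ]), 115)
stud (array([ 0.53928228, -0.31728409]), 81) (array([ 0.52766556, -0.32791454]), 566)
```

View pics/w10.png

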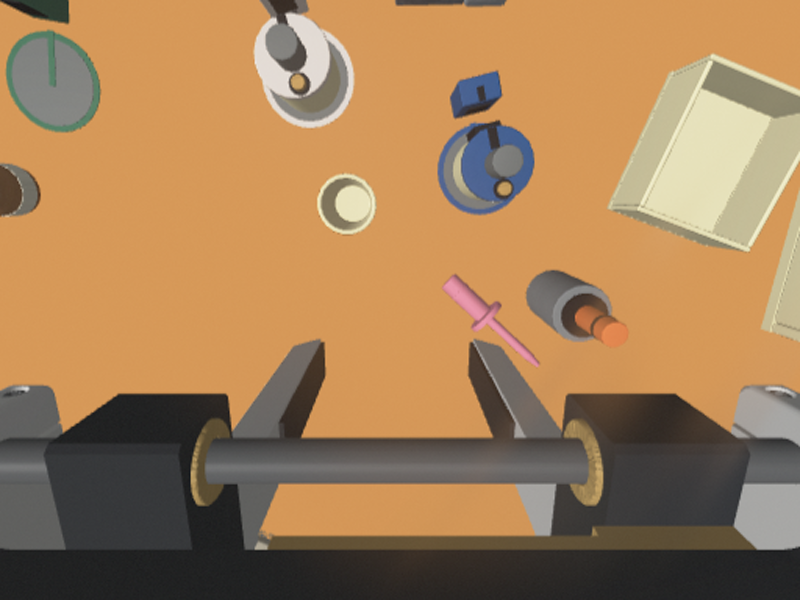

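White (290,65) and blue (495,165) are still docked with their studs where measured, and the probe hangs in its holder at (575,300). Next is red.

```bash
python3 -m inch '[{"dp":[-3.5,-60,0],"rot":[0,0,0]},{"dp":[-3.5,-60,0],"rot":[0,0,0]},{"dp":[-3.5,-60,0],"rot":[0,0,0]},{"dp":[-3.5,-60,0],"rot":[0,0,0]},{"dp":[-3.5,-60,0],"rot":[0,0,0]},{"dp":[-3.5,-60,0],"rot":[0,0,0]},{"dp":[-3.5,-60,0],"rot":[0,0,0]},{"dp":[-3.5,-60,0],"rot":[0,0,0]}]'
python3 -m inch '[{"dp":[-3,-42,0],"rot":[0,0,0]},{"dp":[0,0,0],"rot":[0,0,0]},{"dp":[0,0,0],"rot":[0,0,0]}]'
python3 snap.py w11 can_red,zero_block
python3 chk.py w11 .557 .321
```

```text
clock: 55.88
position: [0.4327, 0.2602, 0.2814]
tool_rot: [3.141, -0.002, 0.001]
contact_force: [-0.0, 0.3, -0.0]
finger_gap: 0.0659
grasp_force: 0.0
clock: 56.25
position: [0.4296, 0.2999, 0.281]
tool_rot: [3.14, -0.001, -0.001]
contact_force: [-0.3, 0.4, -0.1]
finger_gap: 0.066
grasp_force: 0.0
can_red [(0.89, [241.0, 65.0], 2236)]
zero_block [(0.63, [199.0, 156.0], 2167)]
56.4 [0.4297 0.2995 0.2814] [ 3.141 -0.004  0.   ] [ 0.48  0.16  1.47 -0.    1.51  2.05]
stud (array([0.55712927, 0.3208938 ]), 88) (array([0.54733444, 0.32729421]), 176)
```

View pics/w11.png

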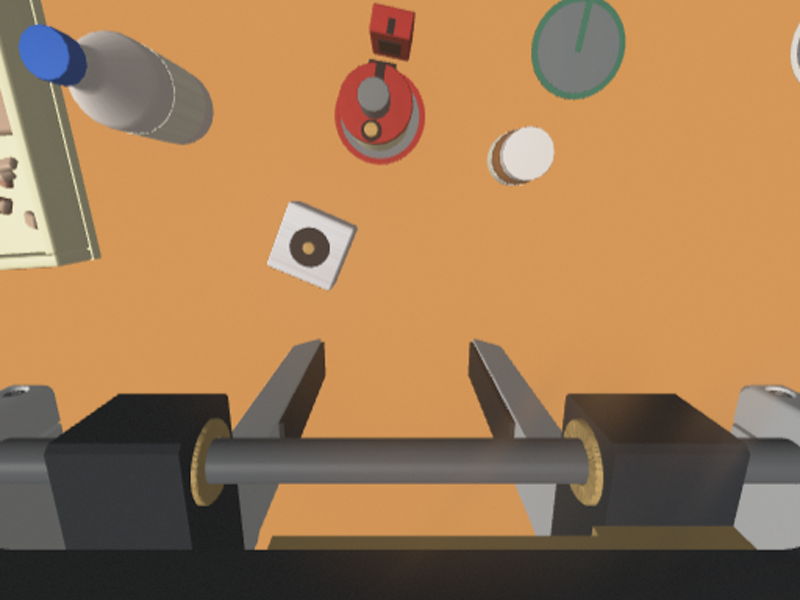

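Red is still docked at (375,102), with its window facing the post at (392,30). All three canisters are docked and nothing is in contact with the robot.

```bash
python3 -c "
from bench import order
print(order.hand_in())"
```

```text
the job is handed in; nothing more can be done
None
```

I handed in the job at 56 s: red, blue and white are docked (green was not on the table), the studs were pressed in the order zero, red, blue, white, zero, and the probe hangs back in its holder; the hand-in returned no verdict.

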